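# Put the plug followers back in their case and snap the cover on

### The job

Put the plug followers away: lift the loose cover off the case and stand it on the free bench to the left of the case, then press every follower lying on the bench into a free pair of spring clips, centred, one to a pair, until it snaps down fully home. Finally set the cover squarely back on and press both its ends down until they snap under their catches, without forcing anything or disturbing the other things on the bench.

Things in the scene. Friction and masses are not known exactly. Their poses are not given: they have to be found in the camera images.
- case: Base of a plug-follower case, fixed: black foot plate 134 x 232 mm, 10 mm thick, under a grey clip board 121 x 198 mm, top 18 mm above the bench, with a tapered lug at each corner to guide the cover (tops 35 mm up), five pairs of sprung steel clips and a sprung catch at each end. Origin: centre of the underside; y along the long side, x along the rods. Stations 1 to 5 lie at y = -76, -38, 0, 38, 76 mm; any rod fits any, one in each
- clip_1 (a point): Where the middle of a rod's axis lies when snapped into station 1: 29 mm above the bench, axes as the case's. The rod lies along x in two clips, each 14 mm long, centred 33 mm either side of this point; between them 52 mm is free for the fingers down to the board, 11 mm below this point
- clip_2 (a point): Station 2, the same. A clip's two sprung noses bar the way 9 mm apart; above them flared lips (tops 42 mm above the bench, 20 mm apart) guide a rod down. A rod only laid on rests 11 mm too high; about 14 N in all (both clips) pushes it down past the noses, which then close over it
- clip_3 (a point): Station 3, the same; neighbouring stations are 38 mm apart, so 26 mm is free beside a rod up to its neighbour
- clip_4 (a point): Station 4, the same
- clip_5 (a point): Station 5, the same; it is nearest the free bench on the left, which is clear for 300 mm beyond the case
- follower_1_mid (a point): Centre, on the axis at mid length, of a plug follower: a plain round metal rod (steel or brass), 12 mm in diameter, 100 mm long, about 60 g, lying on the bench, so this point is 6 mm above it. Its x axis runs along the rod (either way); y and z turn as it rolls. May be absent
- follower_2_mid (a point): Centre, on the axis at mid length, of a plug follower: a plain round metal rod (steel or brass), 12 mm in diameter, 100 mm long, about 60 g, lying on the bench, so this point is 6 mm above it. Its x axis runs along the rod (either way); y and z turn as it rolls. May be absent
- follower_3_mid (a point): Centre, on the axis at mid length, of a plug follower: a plain round metal rod (steel or brass), 12 mm in diameter, 100 mm long, about 60 g, lying on the bench, so this point is 6 mm above it. Its x axis runs along the rod (either way); y and z turn as it rolls. May be absent
- follower_4_mid (a point): Centre, on the axis at mid length, of a plug follower: a plain round metal rod (steel or brass), 12 mm in diameter, 100 mm long, about 60 g, lying on the bench, so this point is 6 mm above it. Its x axis runs along the rod (either way); y and z turn as it rolls. May be absent
- follower_5_mid (a point): Centre, on the axis at mid length, of a plug follower: a plain round metal rod (steel or brass), 12 mm in diameter, 100 mm long, about 60 g, lying on the bench, so this point is 6 mm above it. Its x axis runs along the rod (either way); y and z turn as it rolls. May be absent
- cover: Loose cover: a grey hood 131 x 207 mm, 37 mm high, 3 mm walls, open below (34 mm deep), about 250 g, bar handle on top; at the start it lies loosely on the case. A rib on each short end stands out to 108 mm from the centre. Origin: centre of the lower rim; y along the long side. Home: origin 10 mm above the case's, axes parallel (either way round); only set on, its ribs rest on the catches, 10 mm too high
- cover_grip (a point): Centre of the cover's handle bar, 59 mm above its rim: the bar is 14 mm thick (cover's x), 80 mm long (cover's y) and 12 mm high, with 16 mm free below it between two 12 mm end posts. Level with the cover top, 80 mm either side of the middle along y and 38 mm above the rim, is a round black thumb pad, 28 mm across: the place to press that end down, about 10 N to snap its rib under the catch
- catch_left (a joint): Sprung steel catch at the case's +y end, 40 mm wide, 112 mm from the centre, its flared top about 41 mm above the bench: 0 at rest, about 0.1 rad when the rib pushes it out; it springs back to about 0 over the rib
- catch_right (a joint): The same at the case's -y end
- oil_bottle: Bystander: white oil bottle with a long nozzle, 37 x 36 x 122 mm, standing behind; leave it alone
- padlock: Bystander: brass padlock lying flat, 68 x 42 x 17 mm; leave it alone
- cylinder_a: Bystander: brass lock cylinder standing on end, 35 mm across, 30 mm high; leave it alone
- cylinder_b: Bystander: another brass lock cylinder, the same size; leave it alone
- screwdriver: Bystander: yellow-handled screwdriver, 160 mm long, 20 mm thick, lying near the front edge of the bench; leave it alone
- tape_measure: Bystander: yellow tape measure standing on its edge, 34 x 72 x 58 mm, in the front right corner; leave it alone

How it is judged:
By the outcome, as a careful person would: the job done as asked, in the order asked, and still so for the second after the job is handed in, with the robot touching nothing.
Of follower_1, follower_2, follower_3, follower_4, follower_5 only 3 to 5 are there at a start; the rules pass over those that are not, and their reading is None.
At some moment in a run one of follower_1, follower_2, follower_3, follower_4, follower_5 may be knocked a few centimetres aside while the robot is not near it.
Once in a run the grip may slacken for a moment while it holds something.
It also fails if it takes over 210 s, if anything falls off the work surface, if the arm or the gripper's body presses on something with over 40 N, if the wrist force passes 120 N, or if a joint passes its speed limit or range.

### The arm

A 7-joint arm with a two-finger parallel gripper is mounted at the origin on a cart in front of the work surface, level with it; the furniture and walls round the work are solid. World frame = base frame: x ahead of the robot, y to its left, z up, the work surface at z = 0. Lengths are in m, angles in rad, forces in N, time in s.
With the tool pointing down it reaches from about 0.4 to 0.85 m from the base axis. Payload 10.4 kg.
Tool frame: the origin (TCP) lies at the very end of the fingers, on their centre line; the grasp point (between the pads) lies 19 mm behind it; z points along the fingers, y is the direction in which the jaws open and shut (so a half turn about z gives the same grasp; the last joint's range is limited). The gripper opens to 87 mm and grips with 3 to 60 N. Pads are 19 mm wide; open, the fingers measure 117 mm over their backs; the gripper's body (75 mm by 190 mm) begins 51 mm behind the grasp point.
Start: joints at [-1.221, 0.332, -0.065, 1.46, 0.022, 1.35, -0.088], TCP at [0.228, 0.582, 0.223] pointing down, gripper open.
Joint ranges: [-2.6, 2.6], [-0.5, 2.12], [-1.47, 1.34], [0.16, 2.42], [-1.27, 4.41], [0.06, 2.06], [-2.6, 2.6]. Speed limits (rad/s): [2.22, 2.22, 2.79, 2.79, 3.14, 3.14, 3.14].

### API

Orientations are given as a unit quaternion [x, y, z, w].
In Python, from bench import r gives the robot as it stands.
- The arm moves only by the tool move_arm, never from a script. Its argument "deltas" is a list of rows, each a list of 5 numbers: the gripper's target within -1 to 1 (fully open at 1, half-way at 0, shut at -1), then the shift along the tool's x, y, z as a fraction of full scale, then the turn about the tool's z as a fraction of full scale. A call has 1 to 12 rows; each row shifts and turns the commanded pose from where the row before left it, along the tool's axes as they then stand; what a row does not reach is not made up. Full scale, the value 1, is 2.5 cm for a shift and 90 degrees for a turn. A row lasts 1/12 s, in which the tool goes at most 41.7 mm and 7.16 degrees, less where a joint would pass 70% of its speed; a pose out of reach is approached as far as the arm can. A call with a number of a shift or a turn outside -1 to 1 is refused whole. A call with a gripper value outside its range is refused whole. The fingers move at their own pace and stop on an object; "squeeze" is the grip in N (left out, the last holds). Time passes only in rows, so rows that do not move let the fingers close. It gives the time, the measured TCP pose, the force and the opening at its end, in the units of the state.
- r.read_state(): the state, without advancing time (a new reading comes with each control period).
- r.camera(name): name is "side" or "top"; returns the picture (480x640x3 uint8, red, green, blue); there is no depth.
- r.camera_info(name): a dict with "K" (3x3 intrinsics, pixels), "k1" (the pictures are not rectified: a ray, as slopes to the right and down, at radius r is drawn at 1 + k1 r^2 times it, then the intrinsics apply), "R" (3x3) and "t" (3): a world point X has camera coordinates R X + t. Camera axes: x right, y down, z forward; pixel columns grow to the right and rows downward; lengths in m; the calibration is good to about 2 mm. A picture is of the moment at which its call begins. camera_info takes no time and is no camera call.
- r.close_job(): hands the job in, once; it reports no verdict.
Trained networks look in the newest picture that a camera, given by its name, has taken for a name from the list of things; names that differ only in an ending like _2 or _b are one class to them, and where a whole thing is asked for, a point or a joint stands for the part that bears it (a point fixed in the world has none). Each returns a list of dicts, best first, with "confidence" (0 to 1); they miss things now and then, are a little off and sometimes report something else, mostly with a low value. They report only what shows in the picture. A call takes as long as a camera call.
- r.boxes_of(camera, label): "position" ([x, y, z] in m, in the coordinates of the camera as it stood for that picture, good to about 4 mm: the middle of the surface that is visible of it).
- r.tip_of(camera, label): "position" ([x, y, z] in m, in the coordinates of the camera as it stood for that picture, good to about 4 mm: a listed point, or the origin of a listed thing).
The state is a dict: "time": time; "joint_positions": joint angles; "joint_vel": joint speeds; "joint_torque": joint torques, N m; "ee_pos": TCP position; "eef_rot": TCP orientation; "ft_force": force on the tool from outside, world axes, zero at the start; "torque": the same for the moment, N m; "width": finger opening in m.
Only numpy, scipy, OpenCV 4.12 (cv2) and the standard library are available. Lean on these libraries where they do the work, as an engineer would, in place of code of your own. Each camera call takes 0.05 s, during which the arm holds its last target.

## Working session

There is one attempt and no reset: what is moved stays moved. The work goes in short steps, Python scripts to look and compute and a tool call to move; the robot and the scene stay as the last step left them, time stands still between calls to the robot, and variables do not carry over. Pictures are saved under pics/ and viewed, and the job is handed in when it is done.

Besides the shell and the picture viewer there is one more tool, called after "Request:" by a JSON object that holds its "name" and its "arguments", one argument or row to a line. move_arm: Moves the arm, as the interface text tells. Shift numbers are shares of 2.5 cm and turn numbers shares of 90 degrees, none past 1 either way. Its arguments: {"type":"object","properties":{"deltas":{"type":"array","items":{"type":"array","items":{"type":"number"}}},"squeeze":{"type":"number"}},"required":["deltas"]}

```bash
mkdir -p pics; ls
cat > h.py <<'E'
import numpy as np, cv2
from bench import r
from scipy.spatial.transform import Rotation as R
def pic(cam,name):
    im=r.camera(cam); cv2.imwrite(f'pics/{name}.png',im[:,:,::-1]); return im
def towld(cam,p):
    i=r.camera_info(cam); return np.array(i['R']).T@(np.array(p)-np.array(i['t']))
def proj(cam,X):
    i=r.camera_info(cam); c=np.array(i['R'])@np.array(X)+np.array(i['t']); s=c[:2]/c[2]; s=s*(1+i['k1']*(s@s)); K=np.array(i['K']); return (K[:2,:2]@s+K[:2,2])
def unproj(cam,uv,z):
    i=r.camera_info(cam); K=np.array(i['K']); d=np.linalg.solve(K[:2,:2],np.array(uv,float)-K[:2,2]); s=d.copy()
    for _ in range(20): s=d/(1+i['k1']*(s@s))
    Rm=np.array(i['R']); C=-Rm.T@np.array(i['t']); v=Rm.T@np.r_[s,1]; return C+v*(z-C[2])/v[2]
E
python3 - <<'E'
from h import *
for c in('top','side'): pic(c,c+'0'); print({k:np.round(v,4).tolist() for k,v in r.camera_info(c).items()})
s=r.read_state(); print(s)
for c in('top','side'):
  for l in ['case','cover','cover_grip','follower_1_mid','clip_1','catch_left']:
    for d in r.tip_of(c,l): print(c,l,np.round(towld(c,d['position']),4),round(d['confidence'],2))
E
```

```text
pics
{'K': [[565.5796, 0.0, 315.8791], [0.0, 565.5796, 248.8739], [0.0, 0.0, 1.0]], 'k1': -0.0419, 'R': [[0.0211, -0.9998, -0.0026], [-0.9878, -0.0205, -0.1547], [0.1546, 0.0058, -0.988]], 't': [-0.0382, 0.5019, 1.4741]}
{'K': [[507.8674, 0.0, 317.8465], [0.0, 507.8674, 239.7244], [0.0, 0.0, 1.0]], 'k1': -0.1283, 'R': [[0.9781, -0.2082, 0.0077], [-0.1135, -0.5634, -0.8183], [0.1747, 0.7995, -0.5747]], 't': [-0.5105, 0.0977, 1.3535]}
{'time': 0.1, 'joint_positions': array([-1.22059731,  0.33280373, -0.06468486,  1.46087234,  0.0216253 ,
        1.34990925, -0.08851475]), 'joint_vel': array([ 0.0003521 , -0.0023305 , -0.00077564, -0.00246675,  0.00203397,
       -0.00037853, -0.00131274]), 'joint_torque': array([ 1.54484958e-03, -6.24548364e+01,  2.50002835e-02, -3.90719926e+01,
       -6.11707382e-02,  3.67435778e-02,  8.69822725e-05]), 'ee_pos': array([0.22753051, 0.58172967, 0.2218294 ]), 'eef_rot': array([ 1.85323891e-01,  9.82677279e-01, -6.43856284e-04, -7.59705180e-05]), 'ft_force': array([-0.15335593, -0.1287033 ,  0.47867154]), 'torque': array([-0.0100952 ,  0.02606669, -0.08171158]), 'width': 0.08711799668021356}
top cover [0.4315 0.0351 0.016 ] 0.92
top cover [ 0.5789  0.4217 -0.0022] 0.4
top cover_grip [0.4334 0.0291 0.0776] 0.82
top follower_1_mid [ 0.4639 -0.1887  0.0049] 0.49
top clip_1 [0.4302 0.1113 0.0241] 0.74
top clip_1 [ 0.4423 -0.0422  0.0311] 0.63Traceback (most recent call last):
  File "<stdin>", line 6, in <module>
ValueError: it knows: case, clip, cover, cover_grip, cylinder, follower_1_mid, follower_2_mid, follower_3_mid, follower_4_mid, follower_5_mid, oil_bottle, padlock, screwdriver, tape_measure
```

Run:
```python
from h import *
for c in('top','side'):
  for l in ['case','cover','cover_grip','follower_1_mid','clip_1']:
    for d in r.tip_of(c,l): print(c,l,np.round(towld(c,d['position']),4),round(d['confidence'],2),{k:v for k,v in d.items() if k not in('position','confidence')})
```

```text
top cover [0.4315 0.0351 0.016 ] 0.92 {}
top cover [ 0.5789  0.4217 -0.0022] 0.4 {}
top cover_grip [0.4334 0.0291 0.0776] 0.82 {}
top follower_1_mid [ 0.4639 -0.1887  0.0049] 0.49 {}
top clip_1 [0.4302 0.1113 0.0241] 0.74 {}
top clip_1 [ 0.4423 -0.0422  0.0311] 0.63 {}
side case [ 0.4325  0.0386 -0.    ] 0.63 {}
side cover [0.4293 0.0362 0.0225] 0.56 {}
side cover [ 0.3684 -0.2697 -0.0005] 0.54 {}
side cover_grip [0.4346 0.0365 0.0801] 0.77 {}
side follower_1_mid [ 0.462  -0.1855  0.0073] 0.68 {}
side clip_1 [ 0.439  -0.0451  0.0257] 0.76 {}
```

View pics/top0.png

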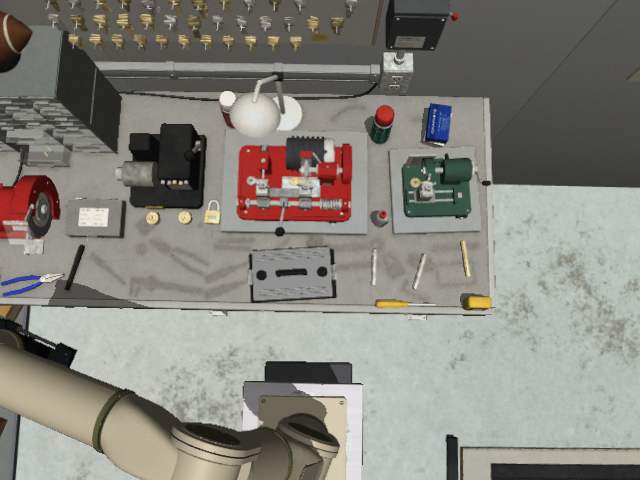

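View pics/side0.png

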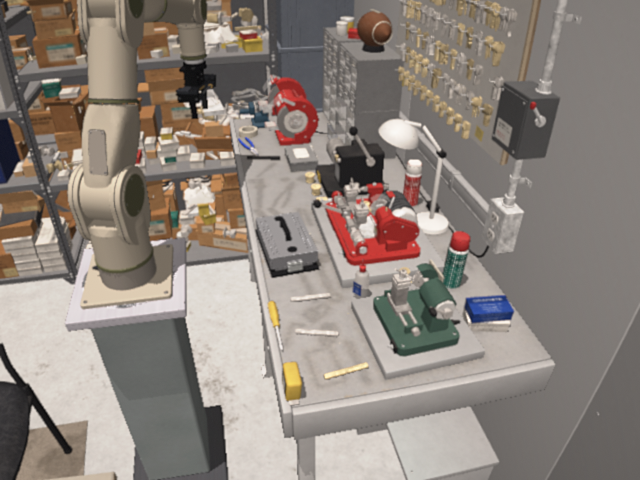

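Run:
```python
from h import *
a=cv2.imread('pics/top0.png'); 
cv2.imwrite('pics/z1.png',cv2.resize(a[225:320,235:355],None,fx=6,fy=6,interpolation=cv2.INTER_CUBIC))
cv2.imwrite('pics/z2.png',cv2.resize(a[200:320,350:500],None,fx=5,fy=5,interpolation=cv2.INTER_CUBIC))
for uv in [(374,267),(419,271),(465,258),(250,300),(200,300),(150,300),(75,267),(65,250),(120,235),(279,232),(234,231)]: print(uv,unproj('top',uv,0.006).round(4))
```

```text
(374, 267) [ 0.4611 -0.1867  0.006 ]
(419, 271) [ 0.4526 -0.3093  0.006 ]
(465, 258) [ 0.4909 -0.4356  0.006 ]
(250, 300) [0.3644 0.1473 0.006 ]
(200, 300) [0.3614 0.2827 0.006 ]
(150, 300) [0.3583 0.4188 0.006 ]
(75, 267) [0.4437 0.6325 0.006 ]
(65, 250) [0.4903 0.6647 0.006 ]
(120, 235) [0.5353 0.5141 0.006 ]
(279, 232) [0.5526 0.0748 0.006 ]
(234, 231) [0.5528 0.1988 0.006 ]
```

View pics/z1.png

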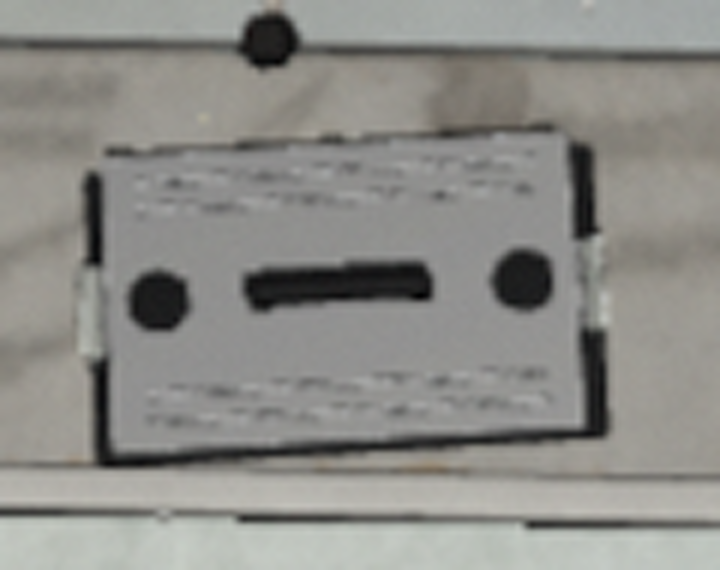

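View pics/z2.png

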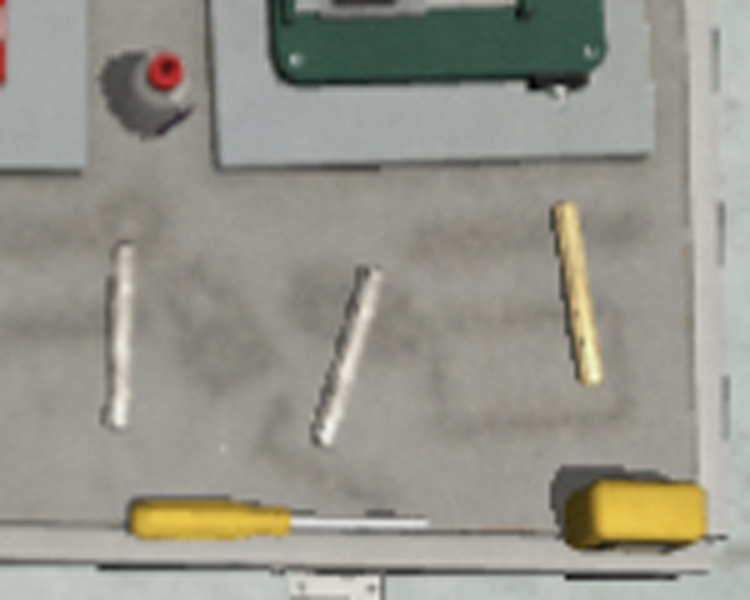

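Run:
```python
from h import *
f=lambda x,y:(235+(x+.5)/6-.5,225+(y+.5)/6-.5)
P=[unproj('top',f(*p),0.058) for p in [(158,301),(523,280)]]
print('pads',np.round(P,4),np.mean(P,0),'dist',np.linalg.norm(P[0]-P[1]),'yaw',np.degrees(np.arctan2(*-(P[0]-P[1])[:2])))
Q=[unproj('top',f(*p),0.085) for p in [(245,287),(432,282)]]
print('handle',np.round(Q,4),np.mean(Q,0))
C=[unproj('top',f(*p),0.01) for p in [(103,465),(607,436)]]
d=C[0]-C[1]; print('foot',np.round(C,4),np.linalg.norm(d),np.degrees(np.arctan2(-d[0],d[1])))
d/=np.linalg.norm(d); n=np.array([d[1],-d[0],0]); print('case centre',np.mean(C,0)+n*.067)
K=[unproj('top',f(*p),0.038) for p in [(90,313),(597,282)]]
d=K[0]-K[1]; print('catch',np.round(K,4),np.mean(K,0),np.linalg.norm(d),np.degrees(np.arctan2(-d[0],d[1])))
s=r.read_state(); print(R.from_quat(s['eef_rot']).as_matrix().round(3))
```

```text
pads [[ 0.4279  0.1149  0.058 ]
 [ 0.4405 -0.0445  0.058 ]] [0.43418674 0.03521697 0.058     ] dist 0.15992910043678144 yaw 175.48622863086246
handle [[ 0.4318  0.075   0.085 ]
 [ 0.4357 -0.0053  0.085 ]] [0.4337361  0.03484205 0.085     ]
foot [[ 0.3586  0.1419  0.01  ]
 [ 0.3764 -0.0838  0.01  ]] 0.22643223794109507 4.506690295728914
case centre [0.43433816 0.03431628 0.01      ]
catch [[ 0.4241  0.147   0.038 ]
 [ 0.4426 -0.0774  0.038 ]] [0.4333321  0.03476538 0.038     ] 0.2251549893346071 4.7206061105869015
[[-0.931  0.364  0.   ]
 [ 0.364  0.931  0.   ]
 [ 0.     0.    -1.   ]]
```

Run:
```python
from h import *
a=cv2.imread('pics/side0.png'); 
cv2.imwrite('pics/z3.png',cv2.resize(a[120:320,230:430],None,fx=3.8,fy=3,interpolation=cv2.INTER_CUBIC))
for z in [0,.03,.06,.1,.15,.2]:
  X=unproj('top',(279.3,231.5),z); print(z,X.round(3),proj('side',X).round(1))
for c in ('top','side'):
  i=r.camera_info(c); print(-np.array(i['R']).T@i['t'])
```

```text
0 [0.555 0.074 0.   ] [323.6 237.3]
0.03 [0.55  0.072 0.03 ] [322.  229.5]
0.06 [0.544 0.07  0.06 ] [320.4 221.5]
0.1 [0.536 0.067 0.1  ] [318.2 210.6]
0.15 [0.527 0.064 0.15 ] [315.3 196.3]
0.2 [0.518 0.06  0.2  ] [312.3 181.4]
[ 0.26864948 -0.03657222  1.53392508]
[ 0.27393753 -1.13333447  0.8616864 ]
```

View pics/z3.png

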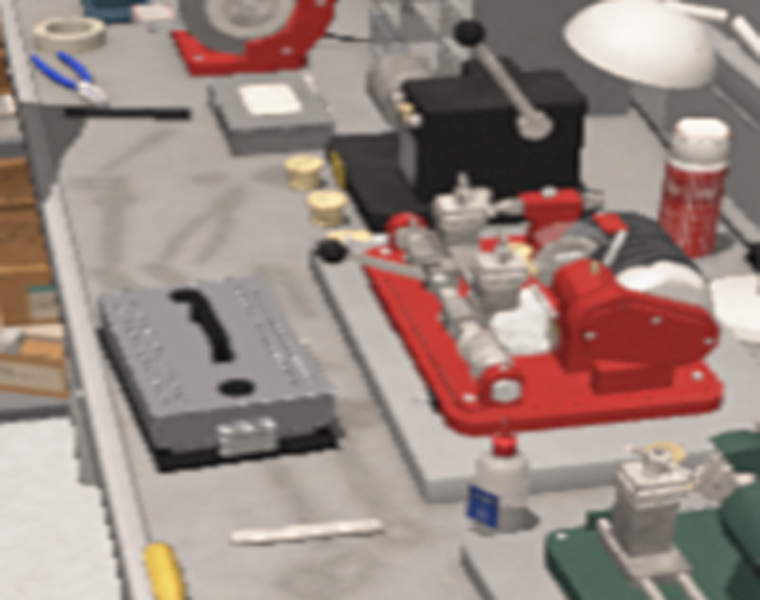

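Request:
{"name": "move_arm", "arguments": {
  "deltas": [
    [1,0,0,0,0.079],
    [1,0,0,0,0.079],
    [1,0,0,0,0.079],
    [1,0,0,0,0.079],
    [1,0,0,0,0.079],
    [1,0,0,0,0.079],
    [1,0,0,0,0.079],
    [1,0,0,0,0.079],
    [1,0,0,0,0.079],
    [1,0,0,0,0]
  ],
  "squeeze": 30
}}

```text
time: 1.68
ee_pos: [0.2276, 0.5821, 0.2226]
eef_rot: [0.68, 0.733, 0.0, -0.0]
ft_force: [0.4, 0.1, -0.1]
width: 0.0872
```

```bash
cat >> h.py <<'E'
def st():
    s=r.read_state(); M=R.from_quat(s['eef_rot']).as_matrix(); return s,np.array(s['ee_pos']),M
def rel(target,yaw=None):
    """shift in tool units (fractions of 25mm); yaw: wanted angle (deg) of tool y in world -> remaining turn in deg about tool z"""
    s,p,M=st(); d=M.T@(np.array(target)-p)/0.025
    a=np.degrees(np.arctan2(M[1,1],M[0,1]))
    out='t=%.2f pos %s yawY %.2f units %s F %s w %.4f'%(s['time'],p.round(4),a,d.round(2),np.round(s['ft_force'],1),s['width'])
    if yaw is not None: 
        e=(a-yaw+90)%180-90; out+=' turn %.2fdeg=%.3f'%(e,e/90)
    print(out)
E
python3 -c "
from h import *
rel([.434,.022,.2],4.5); print(r.read_state()['joint_positions'].round(2))"
```

```text
t=1.68 pos [0.2276 0.5821 0.2226] yawY 4.31 units [-22.96   6.55   0.9 ] F [ 0.4  0.1 -0.1] w 0.0872 turn -0.19deg=-0.002
[-1.34  0.33  0.09  1.47 -0.03  1.35 -1.18]
```

Request:
{"name": "move_arm", "arguments": {
  "deltas": [
    [1,-0.9,0.6,0,0],
    [1,-0.9,0.6,0,0],
    [1,-0.9,0.6,0,0],
    [1,-0.9,0.6,0,0],
    [1,-0.9,0.6,0,0],
    [1,-0.9,0.6,0,0],
    [1,-0.9,0.6,0,0],
    [1,-0.9,0.6,0,0],
    [1,-0.9,0.6,0,0],
    [1,-0.9,0.6,0,0],
    [1,-0.9,0.5,0,0],
    [1,-0.9,0,0,0]
  ]
}}

```text
time: 2.68
ee_pos: [0.4136, 0.3245, 0.2226]
eef_rot: [0.677, 0.736, 0.0, 0.0]
ft_force: [0.2, -0.3, -0.2]
width: 0.0869
```

Request:
{"name": "move_arm", "arguments": {
  "deltas": [
    [1,-0.9,0,0,0],
    [1,-0.9,0,0,0],
    [1,-0.9,0,0,0],
    [1,-0.9,0,0,0],
    [1,-0.9,0,0,0],
    [1,-0.9,0,0,0],
    [1,-0.9,0,0,0],
    [1,-0.9,0,0,0],
    [1,-0.9,0,0,0],
    [1,-0.9,0,0,0],
    [1,-0.9,0,0,0],
    [1,0,0,0,0]
  ]
}}

```text
time: 3.68
ee_pos: [0.4321, 0.0753, 0.2229]
eef_rot: [0.678, 0.735, 0.0, 0.0]
ft_force: [-0.6, -0.1, 0.7]
width: 0.0868
```

```bash
python3 -c "
from h import *
rel([.435,.022,.067],4.5); print(r.read_state()['joint_positions'].round(2)); pic('top','t1');pic('side','s1')"
```

```text
t=3.68 pos [0.4321 0.0753 0.2229] yawY 4.62 units [-2.13 -0.06  6.24] F [-0.6 -0.1  0.7] w 0.0868 turn 0.12deg=0.001
[-0.79 -0.12  0.48  1.94  0.06  1.31 -0.25]
```

View pics/s1.png

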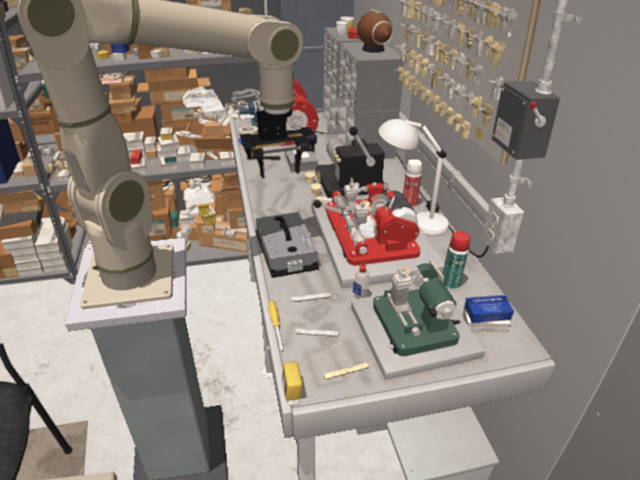

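```bash
python3 -c "
from h import *
print(proj('side',[.432,.075,.223]),proj('side',[.434,.035,.08]))
M=st()[2]; print([proj('side',st()[1]+M[:,1]*k) for k in (-.05,.05)])"
```

```text
[279.94448859 174.20046439] [284.52393332 226.51462491]
[array([261.35975727, 176.0419445 ]), array([297.53013084, 171.18562828])]
```

View pics/t1.png

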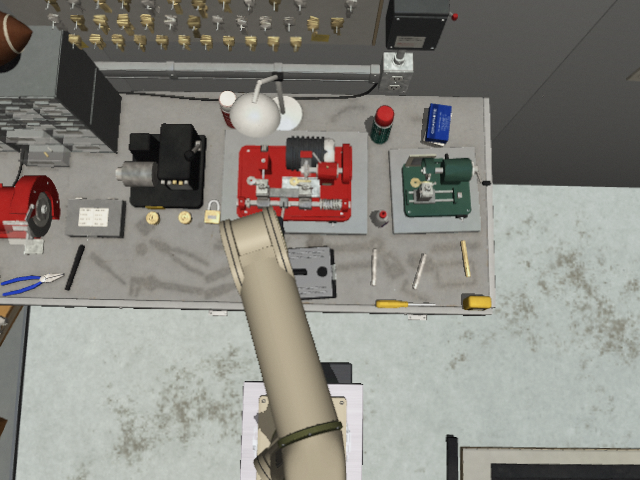

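Request:
{"name": "move_arm", "arguments": {
  "deltas": [
    [1,-0.8,0,0,0],
    [1,-0.8,0,0,0],
    [1,-0.8,0,0,0],
    [1,0,0,0.8,0],
    [1,0,0,0.8,0],
    [1,0,0,0.8,0],
    [0.2,0,0,0.5,0],
    [0.2,0,0,0,0]
  ]
}}

```text
time: 4.45
ee_pos: [0.4349, 0.0205, 0.1478]
eef_rot: [0.676, 0.737, -0.002, -0.001]
ft_force: [-1.8, 0.1, -0.5]
width: 0.0798
```

```bash
python3 -c "
from h import *
rel([.4355,.015,.070],4.5);pic('top','t2');pic('side','s2')
a=cv2.imread('pics/s2.png'); 
cv2.imwrite('pics/z4.png',cv2.resize(a[110:320,220:430],None,fx=3.8,fy=2.8,interpolation=cv2.INTER_CUBIC))"
```

```text
t=4.45 pos [0.4349 0.0205 0.1478] yawY 4.88 units [-0.22  0.02  3.11] F [-1.8  0.1 -0.5] w 0.0798 turn 0.38deg=0.004
```

View pics/z4.png

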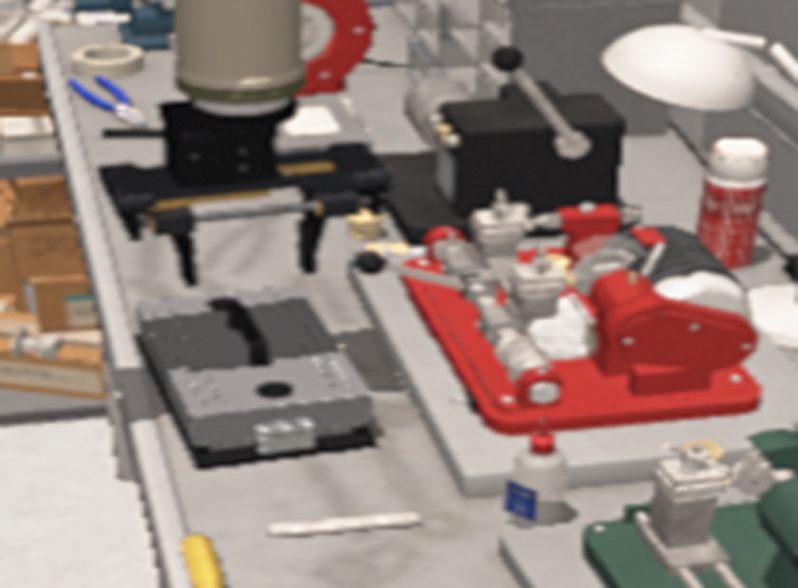

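Request:
{"name": "move_arm", "arguments": {
  "deltas": [
    [0,-0.2,0,0.5,0],
    [0,0,0,0.5,0],
    [0,0,0,0.5,0],
    [0,0,0,0.5,0],
    [0,0,0,0.4,0],
    [0,0,0,0,0],
    [0,0,0,0,0]
  ]
}}

```text
time: 5.13
ee_pos: [0.4371, 0.0149, 0.0905]
eef_rot: [0.678, 0.735, -0.0, 0.0]
ft_force: [0.5, -0.2, 0.5]
width: 0.0437
```

```bash
python3 -c "
from h import *
rel([.4355,.015,.070],4.5);pic('top','t3');pic('side','s3')
a=cv2.imread('pics/s3.png'); 
cv2.imwrite('pics/z5.png',cv2.resize(a[150:290,240:380],None,fx=5,fy=4.2,interpolation=cv2.INTER_CUBIC))"
```

```text
t=5.13 pos [0.4371 0.0149 0.0905] yawY 4.69 units [ 0.01 -0.06  0.82] F [ 0.5 -0.2  0.5] w 0.0437 turn 0.19deg=0.002
```

View pics/z5.png

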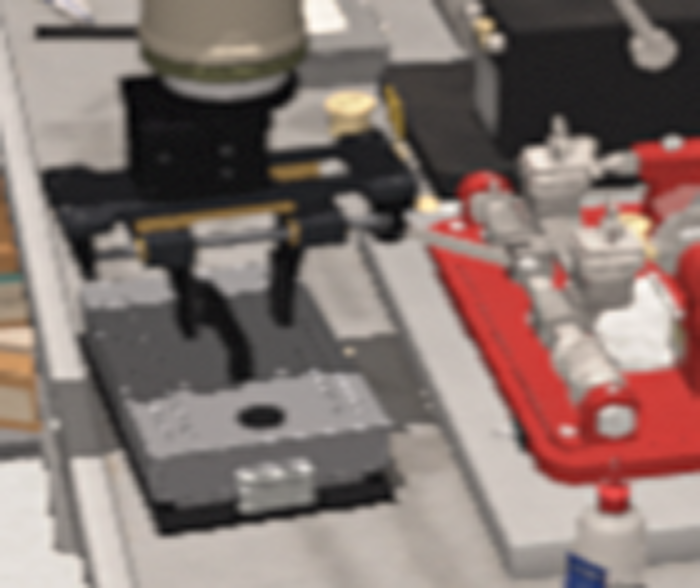

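Request:
{"name": "move_arm", "arguments": {
  "deltas": [
    [0,0,-0.04,0.3,0],
    [0,0,0,0.3,0],
    [0,0,0,0.2,0],
    [0,0,0,0,0],
    [0,0,0,0,0]
  ]
}}

```text
time: 5.65
ee_pos: [0.4355, 0.0145, 0.0696]
eef_rot: [0.678, 0.735, -0.0, -0.0]
ft_force: [0.2, 0.7, 0.5]
width: 0.0434
```

```bash
python3 -c "
from h import *
rel([.4355,.015,.070],4.5)"
```

```text
t=5.65 pos [0.4355 0.0145 0.0696] yawY 4.64 units [ 0.02  0.   -0.01] F [0.2 0.7 0.5] w 0.0434 turn 0.14deg=0.002
```

Request:
{"name": "move_arm", "arguments": {
  "deltas": [
    [-1,0,0,0,0],
    [-1,0,0,0,0],
    [-1,0,0,0,0],
    [-1,0,0,0,0],
    [-1,0,0,0,0],
    [-1,0,0,0,0],
    [-1,0,0,0,0]
  ],
  "squeeze": 45
}}

```text
time: 6.23
ee_pos: [0.436, 0.0147, 0.0702]
eef_rot: [0.678, 0.735, 0.0, 0.0]
ft_force: [1.0, -0.2, 1.7]
width: 0.0133
```

Request:
{"name": "move_arm", "arguments": {
  "deltas": [
    [-1,0,0,-0.2,0],
    [-1,0,0,-0.2,0],
    [-1,0,0,-0.2,0],
    [-1,0,0,-0.2,0],
    [-1,0,0,0,0]
  ]
}}

```text
time: 6.65
ee_pos: [0.4364, 0.0148, 0.0911]
eef_rot: [0.678, 0.735, 0.001, 0.0]
ft_force: [-0.2, -0.2, -1.9]
width: 0.0136
```

```bash
python3 -c "
from h import *
rel([.4355,.015,.12],4.5);pic('top','t3');pic('side','s4')
a=cv2.imread('pics/s4.png'); 
cv2.imwrite('pics/z6.png',cv2.resize(a[150:290,240:380],None,fx=5,fy=4.2,interpolation=cv2.INTER_CUBIC))"
```

```text
t=6.65 pos [0.4364 0.0148 0.0911] yawY 4.65 units [ 0.01 -0.03 -1.15] F [-0.2 -0.2 -1.9] w 0.0136 turn 0.15deg=0.002
```

View pics/z6.png

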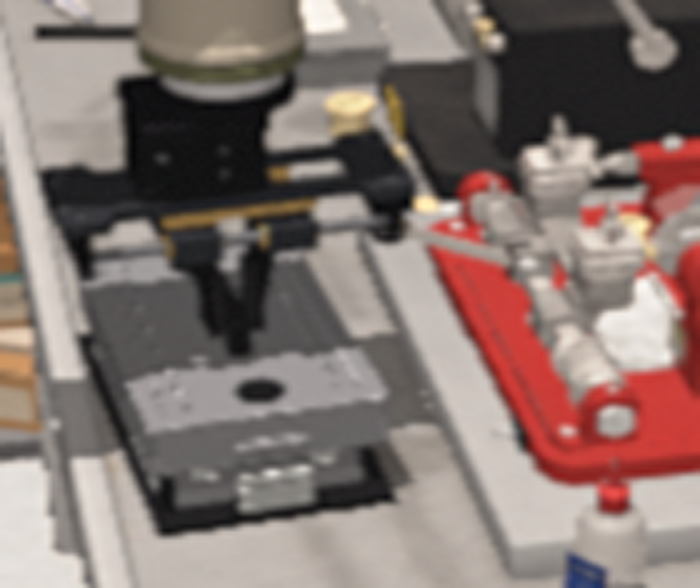

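Request:
{"name": "move_arm", "arguments": {
  "deltas": [
    [-1,0,0,-0.4,0],
    [-1,0,0,-0.4,0],
    [-1,0,0,-0.4,0],
    [-1,0.3,0,0,0],
    [-1,0.6,0.1,0,0],
    [-1,0.6,0.1,0,0],
    [-1,0.6,0.1,0,0],
    [-1,0.6,0.1,0,0],
    [-1,0.6,0.1,0,0],
    [-1,0.6,0.1,0,0],
    [-1,0.6,0.1,0,0],
    [-1,0.6,0.1,0,0]
  ]
}}

```text
time: 7.75
ee_pos: [0.4453, 0.1449, 0.1201]
eef_rot: [0.678, 0.735, 0.0, -0.0]
ft_force: [-0.1, 0.8, -2.8]
width: 0.0135
```

Request:
{"name": "move_arm", "arguments": {
  "deltas": [
    [-1,0.6,0.1,0,0],
    [-1,0.6,0.1,0,0],
    [-1,0.6,0.1,0,0],
    [-1,0.6,0.1,0,0],
    [-1,0.6,0.1,0,0],
    [-1,0.6,0.1,0,0],
    [-1,0.6,0,0,0],
    [-1,0.6,0,0,0],
    [-1,0.6,0,0,0],
    [-1,0.6,0,0,0],
    [-1,0.3,0,0,0],
    [-1,0,0,0,0]
  ]
}}

```text
time: 8.75
ee_pos: [0.4469, 0.3038, 0.1199]
eef_rot: [0.677, 0.736, 0.0, -0.0]
ft_force: [-0.5, 0.6, -3.8]
width: 0.0135
```

```bash
python3 -c "
from h import *
rel([.445,.305,.052],4.5);pic('top','t4');pic('side','s5')
a=cv2.imread('pics/s5.png'); 
cv2.imwrite('pics/z7.png',cv2.resize(a[100:290,220:370],None,fx=5,fy=3.1,interpolation=cv2.INTER_CUBIC))"
```

```text
t=8.75 pos [0.4469 0.3038 0.1199] yawY 4.81 units [ 0.05 -0.07  2.72] F [-0.5  0.6 -3.8] w 0.0135 turn 0.31deg=0.003
```

View pics/z7.png

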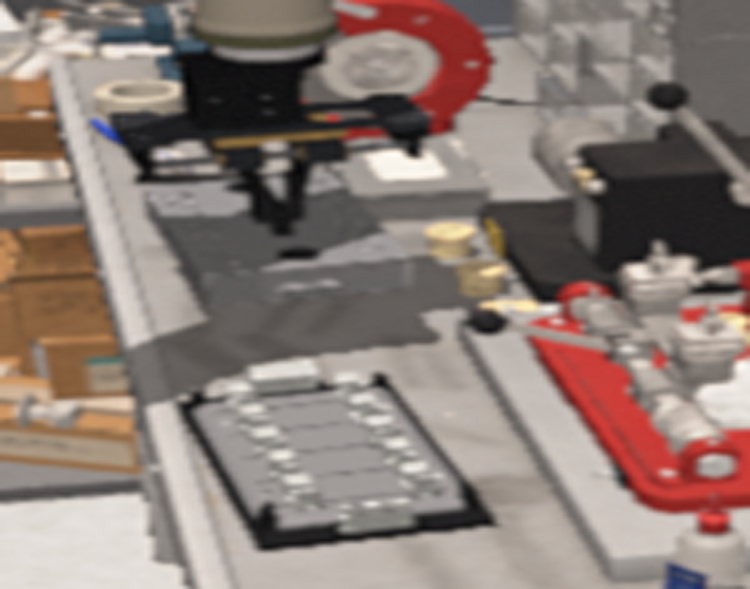

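View pics/t4.png

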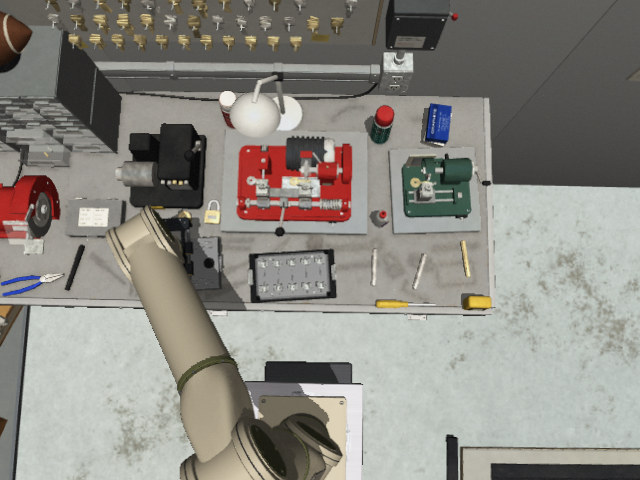

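Request:
{"name": "move_arm", "arguments": {
  "deltas": [
    [-1,0,0,0.4,0],
    [-1,0,0,0.4,0],
    [-1,0,0,0.4,0],
    [-1,0,0,0.4,0],
    [-1,0,0,0.4,0],
    [-1,0,0,0.3,0],
    [-1,0,0,0.2,0],
    [-1,0,0,0.1,0],
    [-1,0,0,0.1,0],
    [-1,0,0,0.05,0],
    [-1,0,0,0,0]
  ]
}}

```text
time: 9.77
ee_pos: [0.4477, 0.3016, 0.0514]
eef_rot: [0.678, 0.735, 0.0, -0.0]
ft_force: [0.4, -0.8, -2.7]
width: 0.0134
```

```bash
python3 -c "
from h import *
rel([.445,.305,.0502],4.5);pic('side','s6')
a=cv2.imread('pics/s6.png'); 
cv2.imwrite('pics/z8.png',cv2.resize(a[100:290,220:370],None,fx=5,fy=3.1,interpolation=cv2.INTER_CUBIC))"
```

```text
t=9.77 pos [0.4477 0.3016 0.0514] yawY 4.65 units [ 0.14 -0.1   0.05] F [ 0.4 -0.8 -2.7] w 0.0134 turn 0.15deg=0.002
```

View pics/z8.png

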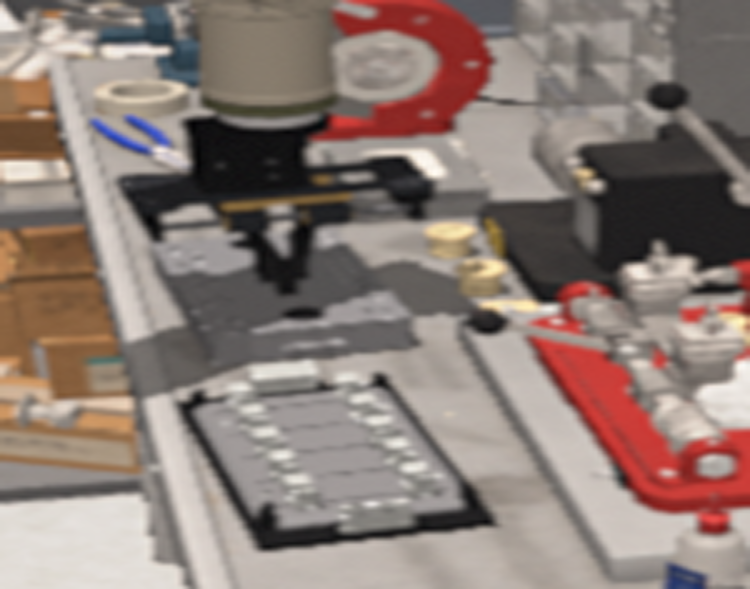

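Request:
{"name": "move_arm", "arguments": {
  "deltas": [
    [-1,0,0,0.05,0],
    [-1,0,0,0.03,0],
    [-1,0,0,0,0],
    [-1,0,0,0,0]
  ]
}}

```text
time: 10.15
ee_pos: [0.4481, 0.3017, 0.0498]
eef_rot: [0.678, 0.735, 0.001, 0.0]
ft_force: [1.0, 0.0, 0.8]
width: 0.0134
```

Request:
{"name": "move_arm", "arguments": {
  "deltas": [
    [-0.3,0,0,0,0],
    [-0.3,0,0,0,0],
    [-0.3,0,0,0,0],
    [-0.3,0,0,0,0],
    [-0.3,0,0,0,0]
  ]
}}

```text
time: 10.57
ee_pos: [0.4475, 0.3016, 0.0493]
eef_rot: [0.678, 0.735, 0.0, -0.0]
ft_force: [-0.6, -0.6, -0.8]
width: 0.0294
```

Request:
{"name": "move_arm", "arguments": {
  "deltas": [
    [-0.3,0,0,-0.5,0],
    [-0.3,0,0,-0.7,0],
    [-0.3,0,0,-0.7,0],
    [-0.3,0,0,-0.7,0],
    [-0.3,0,0,-0.7,0],
    [-0.3,0,0,-0.7,0],
    [-0.3,-0.3,0,-0.5,0],
    [-0.3,-0.6,0,-0.5,0],
    [-0.3,-0.9,0,0,0],
    [-0.3,-0.9,0,0,0],
    [-0.3,-0.9,0,0,0],
    [-0.3,-0.9,0,0,0]
  ]
}}

```text
time: 11.57
ee_pos: [0.4566, 0.1877, 0.1742]
eef_rot: [0.678, 0.735, -0.0, -0.0]
ft_force: [0.8, 0.2, 0.1]
width: 0.0308
```

```bash
python3 -c "
from h import *
rel([.461,-.187,.18],90);pic('top','t7')
for l in ['follower_1_mid','cover','cover_grip','case','clip']:
    for d in r.tip_of('top',l): print(l,np.round(towld('top',d['position']),4),round(d['confidence'],2))
pic('side','s7')
for l in ['follower_1_mid','cover','cover_grip','case']:
    for d in r.tip_of('side',l): print(l,np.round(towld('side',d['position']),4),round(d['confidence'],2))
a=cv2.imread('pics/t7.png'); 
cv2.imwrite('pics/z9.png',cv2.resize(a[225:320,235:355],None,fx=6,fy=6,interpolation=cv2.INTER_CUBIC))"
```

```text
t=11.57 pos [0.4566 0.1877 0.1742] yawY 4.64 units [-14.95  -1.04  -0.23] F [0.8 0.2 0.1] w 0.0308 turn -85.36deg=-0.948
follower_1_mid [ 0.434  -0.0037  0.0261] 0.66
follower_1_mid [ 0.4624 -0.1847  0.0027] 0.54
cover [ 0.4468  0.3204 -0.0042] 0.8
cover [0.4276 0.1121 0.0271] 0.67
cover_grip [0.4452 0.3207 0.0567] 0.62
cover_grip [ 0.4639 -0.1866  0.0015] 0.16
case [0.4314 0.0362 0.0016] 0.77
clip [ 0.4393 -0.0391  0.0282] 0.98
clip [0.4294 0.0348 0.0255] 0.87
clip [0.4269 0.1091 0.026 ] 0.76
clip [0.4307 0.0713 0.0297] 0.75
clip [ 0.4339 -0.003   0.026 ] 0.67
follower_1_mid [ 0.4612 -0.1838  0.0067] 0.78
follower_1_mid [0.6048 0.2615 0.0078] 0.38
cover [0.4436 0.3205 0.0024] 0.66
cover [ 0.5798  0.331  -0.0039] 0.42
cover_grip [0.4441 0.3242 0.0597] 0.83
case [0.4316 0.041  0.0014] 0.6
```

View pics/t7.png

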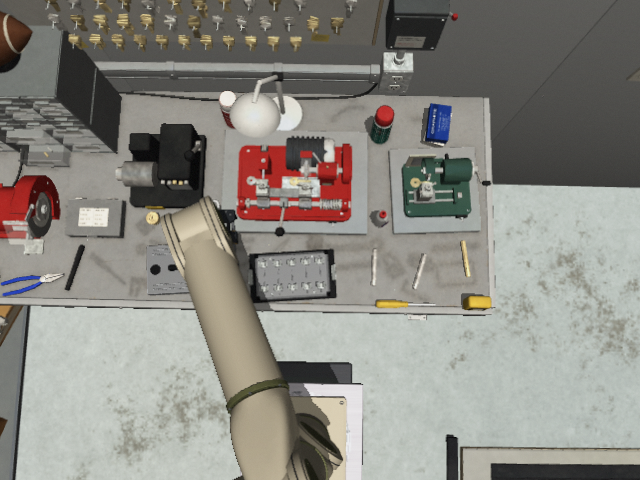

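View pics/z9.png

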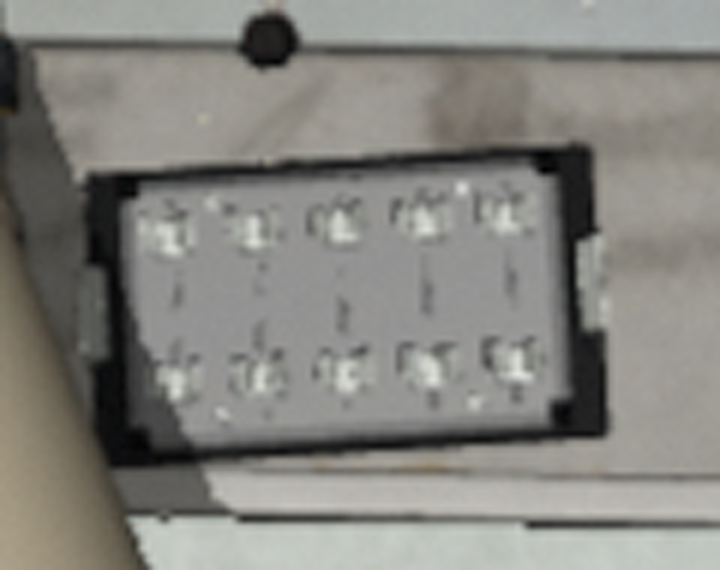

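```bash
cat > fit.py <<'E'
from h import *
from scipy.optimize import least_squares
import sys
def c2w(p,loc): 
    th=p[2]; c,s=np.cos(th),np.sin(th); return np.array([p[0]+c*loc[0]-s*loc[1],p[1]+s*loc[0]+c*loc[1],loc[2]])
obs=[]
f=lambda x,y,u0,v0,k:(u0+(x+.5)/k-.5,v0+(y+.5)/k-.5)
for (x,y),(lx,ly) in {(88,175):(.067,.116),(590,146):(.067,-.116),(607,436):(-.067,-.116),(105,462):(-.067,.116)}.items(): obs.append((f(x,y,235,225,6),(lx,ly,.010)))
res=least_squares(lambda p:np.concatenate([proj('top',c2w(p,l))-u for u,l in obs]),[.434,.035,.08])
print(res.x[:2].round(4),np.degrees(res.x[2]).round(2),res.fun.round(2))
# clips
obs=[]
xs={5:((168,236),(180,380)),4:((256,230),(262,377)),3:((344,225),(346,374)),2:((427,219),(432,368)),1:((510,212),(517,363))}
for i,(a,b) in xs.items():
    for (q,sx) in ((a,1),(b,-1)): obs.append((f(*q,235,225,6),(.033*sx,(i-3)*.038,.036)))
res=least_squares(lambda p:np.concatenate([proj('top',c2w(p,l))-u for u,l in obs]),[.434,.035,.08])
print(res.x[:2].round(4),np.degrees(res.x[2]).round(2),res.fun.round(2))
E
python3 fit.py
```

```text
[0.4336 0.0342] 4.49 [-0.48 -0.54  0.79 -0.55  1.05  0.21 -1.36  0.81]
[0.4333 0.0346] 4.48 [ 0.34 -0.29 -0.6   0.34 -0.13 -0.1   0.03  0.02 -0.59 -0.07  0.33 -0.29
 -0.23  0.12  0.29 -0.11  0.14  0.47  0.42 -0.09]
```

```bash
cat > rods.py <<'E'
from h import *
def rods(name,z=.006):
    """find rods on bench in top picture by brightness vs background in ROI; returns centre, yaw"""
    im=cv2.imread(f'pics/{name}.png'); roi=im[225:297,355:488]
    g=roi.max(axis=2).astype(int); 
    m=(g>185).astype(np.uint8)
    n,l,s,c=cv2.connectedComponentsWithStats(m)
    for i in range(1,n):
        if s[i,4]<60: continue
        ys,xs=np.where(l==i); P=np.array([unproj('top',(x+355,y+225),z)[:2] for x,y in zip(xs,ys)])
        mu=P.mean(0); w,V=np.linalg.eigh(np.cov((P-mu).T)); d=V[:,1]; d=d*np.sign(d[0]); t=(P-mu)@d
        ctr=mu+d*(t.max()+t.min())/2
        print('rod',ctr.round(4),'area',s[i,4],'len',(t.max()-t.min()).round(4),'yaw %.1f'%np.degrees(np.arctan2(d[1],d[0])))
if __name__=='__main__':
    import sys; rods(sys.argv[1])
E
python3 rods.py t7
python3 - <<'E'
from h import *
f=lambda x,y:(350+(x+.5)/5-.5,200+(y+.5)/5-.5)
for a,b in [((122,243),(118,425)),((370,270),(324,442)),((566,207),(593,380))]:
    A,B=unproj('top',f(*a),.006),unproj('top',f(*b),.006); d=A-B; print(((A+B)/2).round(4),np.linalg.norm(d).round(4),np.degrees(np.arctan2(d[1],d[0])).round(1))
E
```

```text
rod [ 0.4898 -0.4378] area 109 len 0.0974 yaw 6.9
rod [ 0.4613 -0.1873] area 87 len 0.0934 yaw -1.4
rod [ 0.4517 -0.3116] area 89 len 0.0951 yaw -16.4
[ 0.463  -0.1856  0.006 ] 0.0999 -0.9
[ 0.4534 -0.3094  0.006 ] 0.0981 -15.2
[ 0.4904 -0.437   0.006 ] 0.0961 7.8
```

Request:
{"name": "move_arm", "arguments": {
  "deltas": [
    [0,0,0,0,-0.078],
    [0,0,0,0,-0.078],
    [0,0,0,0,-0.078],
    [0,0,0,0,-0.078],
    [0,0,0,0,-0.078],
    [0,0,0,0,-0.078],
    [0,0,0,0,-0.078],
    [0,0,0,0,-0.078],
    [0,0,0,0,-0.078],
    [0,0,0,0,-0.078],
    [0,0,0,0,-0.078],
    [0,0,0,0,-0.078]
  ]
}}

```text
time: 13.12
ee_pos: [0.4566, 0.1897, 0.1742]
eef_rot: [0.006, 1.0, -0.0, -0.0]
ft_force: [0.2, 0.5, -0.7]
width: 0.0436
```

```bash
python3 -c "
from h import *
rel([.462,-.1865,.12],88.8);print(r.read_state()['joint_positions'].round(2))"
```

```text
t=13.12 pos [0.4566 0.1897 0.1742] yawY 89.27 units [ -0.41 -15.04   2.17] F [ 0.2  0.5 -0.7] w 0.0436 turn 0.47deg=0.005
[-0.86  0.07  0.39  1.88 -0.03  1.19  1.1 ]
```

Request:
{"name": "move_arm", "arguments": {
  "deltas": [
    [0,0,-0.5,0,0],
    [0,0,-0.9,0,0],
    [0,0,-0.9,0,0],
    [0,0,-0.9,0,0],
    [0,0,-0.9,0,0],
    [0,0,-0.9,0,0],
    [0,0,-0.9,0,0],
    [0,0,-0.9,0,0],
    [0,0,-0.9,0,0],
    [0,0,-0.9,0,0],
    [0,0,-0.9,0,0],
    [0,0,-0.9,0,0]
  ]
}}

```text
time: 14.12
ee_pos: [0.4511, -0.0724, 0.1743]
eef_rot: [0.012, 1.0, 0.0, 0.0]
ft_force: [0.5, 0.6, 0.4]
width: 0.0433
```

Request:
{"name": "move_arm", "arguments": {
  "deltas": [
    [0,-0.1,-0.9,0,0],
    [0,-0.1,-0.9,0,0],
    [0,-0.1,-0.9,0,0],
    [0,-0.1,-0.9,0,0],
    [0,0,-0.7,0.5,0],
    [0,0,-0.4,0.7,0],
    [0,0,0,0.7,0],
    [0,0,0,0.3,0],
    [0,0,0,0,0]
  ]
}}

```text
time: 14.87
ee_pos: [0.458, -0.1882, 0.1178]
eef_rot: [0.011, 1.0, 0.0, -0.002]
ft_force: [0.3, -0.5, 0.3]
width: 0.0433
```

```bash
python3 -c "
from h import *
rel([.462,-.1865,.002],88.8);print(r.read_state()['joint_positions'].round(2));pic('side','s8')
a=cv2.imread('pics/s8.png'); 
cv2.imwrite('pics/z10.png',cv2.resize(a[150:350,240:440],None,fx=3.8,fy=3,interpolation=cv2.INTER_CUBIC))"
```

```text
t=14.87 pos [ 0.458  -0.1882  0.1178] yawY 88.71 units [-0.17  0.07  4.63] F [ 0.3 -0.5  0.3] w 0.0433 turn -0.09deg=-0.001
[-0.43  0.16  0.79  1.96 -0.13  1.08  1.97]
```

View pics/z10.png

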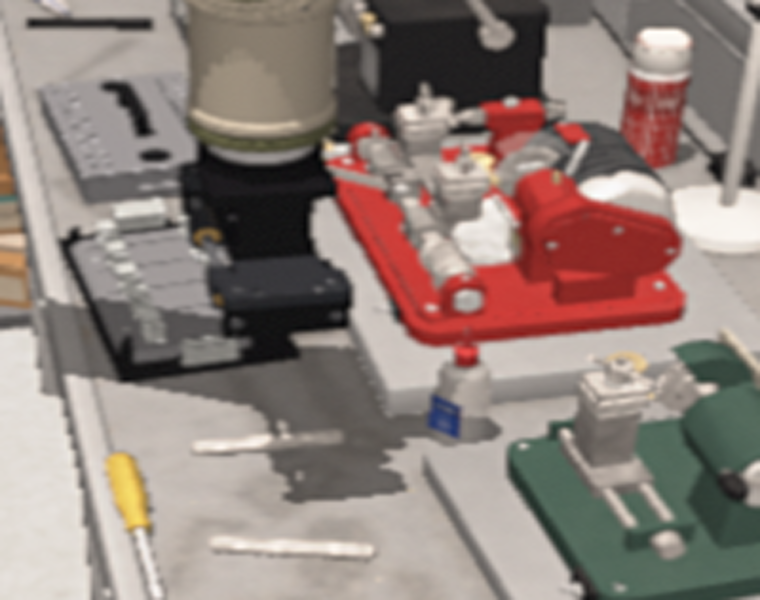

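Request:
{"name": "move_arm", "arguments": {
  "deltas": [
    [0,-0.17,0.07,0.6,0],
    [0,0,0,0.7,0],
    [0,0,0,0.7,0],
    [0,0,0,0.7,0],
    [0,0,0,0.7,0],
    [0,0,0,0.6,0],
    [0,0,0,0.3,0],
    [0,0,0,0.15,0],
    [0,0,0,0.1,0],
    [0,0,0,0,0]
  ]
}}

```text
time: 15.75
ee_pos: [0.4642, -0.1865, 0.0061]
eef_rot: [0.01, 1.0, 0.0, 0.0]
ft_force: [0.3, -0.2, -1.2]
width: 0.0434
```

```bash
python3 -c "
from h import *
rel([.462,-.1865,.002],88.8);pic('side','s9')
a=cv2.imread('pics/s9.png'); 
cv2.imwrite('pics/z11.png',cv2.resize(a[200:350,240:440],None,fx=3.8,fy=3.8,interpolation=cv2.INTER_CUBIC))"
```

```text
t=15.75 pos [ 0.4642 -0.1865  0.0061] yawY 88.89 units [ 0.09 -0.    0.16] F [ 0.3 -0.2 -1.2] w 0.0434 turn 0.09deg=0.001
```

View pics/z11.png

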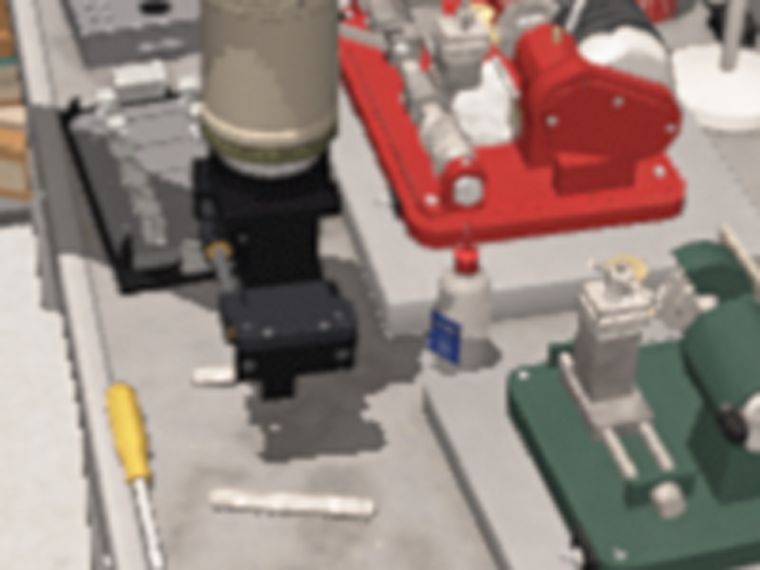

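Request:
{"name": "move_arm", "arguments": {
  "deltas": [
    [0,0.09,0,0.1,0],
    [0,0,0,0.06,0],
    [-0.5,0,0,0,0],
    [-1,0,0,0,0],
    [-1,0,0,0,0],
    [-1,0,0,0,0],
    [-1,0,0,0,0],
    [-1,0,0,0,0],
    [-1,0,0,0,0],
    [-1,0,0,0,0]
  ],
  "squeeze": 50
}}

```text
time: 16.63
ee_pos: [0.4615, -0.1865, 0.0015]
eef_rot: [0.01, 1.0, 0.0, 0.0]
ft_force: [-0.8, 0.3, 0.8]
width: 0.0104
```

Request:
{"name": "move_arm", "arguments": {
  "deltas": [
    [-1,0,0,-0.3,0],
    [-1,0,0,-0.6,0],
    [-1,0,0,-0.8,0],
    [-1,0,0,-0.8,0],
    [-1,0,0,-0.6,0],
    [-1,0,0,0,0]
  ]
}}

```text
time: 17.13
ee_pos: [0.463, -0.1872, 0.0821]
eef_rot: [0.01, 1.0, -0.0, 0.002]
ft_force: [0.7, -0.7, 0.2]
width: 0.0104
```

```bash
cat >> h.py <<'E'
def station(i,z,off=0.0,cx=.4335,cy=.0345,yaw=4.5):
    a=np.radians(yaw); y=(i-3)*.038; return [cx-np.sin(a)*y+np.cos(a)*off, cy+np.cos(a)*y+np.sin(a)*off, z]
E
python3 -c "
from h import *
print(station(5,.08)); rel(station(5,.08),94.5);pic('side','s10');pic('top','t10')
a=cv2.imread('pics/s10.png'); 
cv2.imwrite('pics/z12.png',cv2.resize(a[200:350,240:440],None,fx=3.8,fy=3.8,interpolation=cv2.INTER_CUBIC))"
```

```text
[np.float64(0.42753710872468376), np.float64(0.11026571736371772), 0.08]
t=17.13 pos [ 0.463  -0.1872  0.0821] yawY 88.86 units [ 1.66 11.87  0.07] F [ 0.7 -0.7  0.2] w 0.0104 turn -5.64deg=-0.063
```

View pics/z12.png

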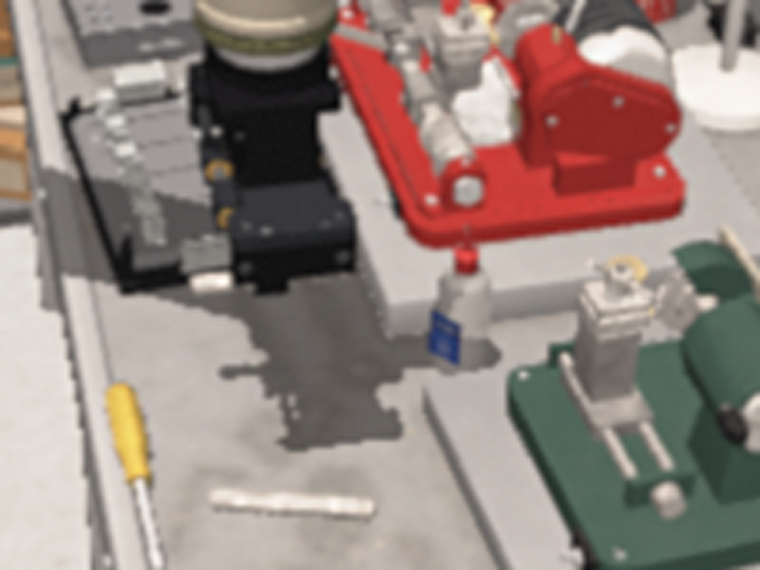

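```bash
python3 -c "
from h import *
s,p,M=st()
for k in (.045,.05,.055):
  u=proj('side',p+M[:,0]*k-M[:,2]*.0045); print(k,((u-[240,200])*3.8).round(1))
"
```

```text
0.045 [196.1 286.3]
0.05 [188.3 287.2]
0.055 [180.6 288.1]
```

Request:
{"name": "move_arm", "arguments": {
  "deltas": [
    [-1,0,0,-0.3,-0.063],
    [-1,0.3,0.5,0,0],
    [-1,0.3,0.8,0,0],
    [-1,0.3,0.8,0,0],
    [-1,0,0.8,0,0],
    [-1,0,0.8,0,0],
    [-1,0,0.8,0,0],
    [-1,0,0.8,0,0],
    [-1,0,0.8,0,0],
    [-1,0,0.8,0,0],
    [-1,0,0.8,0,0],
    [-1,0,0.8,0,0]
  ]
}}

```text
time: 18.23
ee_pos: [0.4212, 0.0243, 0.0856]
eef_rot: [-0.04, 0.999, -0.0, -0.001]
ft_force: [0.7, 0.4, -0.4]
width: 0.0107
```

Request:
{"name": "move_arm", "arguments": {
  "deltas": [
    [-1,0,0.8,0,0],
    [-1,0,0.8,0,0],
    [-1,0,0.8,0,0],
    [-1,0,0.8,0,0],
    [-1,0,0.2,0,0],
    [-1,0,0,0,0]
  ]
}}

```text
time: 18.73
ee_pos: [0.4146, 0.1091, 0.0857]
eef_rot: [-0.041, 0.999, -0.0, -0.001]
ft_force: [-0.1, -1.0, -1.2]
width: 0.0107
```

```bash
python3 -c "
from h import *
rel(station(5,.08),94.5)"
```

```text
t=18.73 pos [0.4146 0.1091 0.0857] yawY 94.70 units [-0.52  0.    0.23] F [-0.1 -1.  -1.2] w 0.0107 turn 0.20deg=0.002
```

Request:
{"name": "move_arm", "arguments": {
  "deltas": [
    [-1,-0.3,0.02,0,0],
    [-1,-0.22,0.02,0.4,0],
    [-1,0,0,0.5,0],
    [-1,0,0,0.45,0],
    [-1,0,0,0,0],
    [-1,0,0,0,0]
  ]
}}

```text
time: 19.23
ee_pos: [0.4283, 0.1089, 0.0525]
eef_rot: [-0.039, 0.999, -0.001, -0.001]
ft_force: [0.1, -0.3, -1.1]
width: 0.0103
```

```bash
python3 -c "
from h import *
rel(station(5,.0245),94.5);pic('side','s13')
s,p,M=st()
for k in (-.05,0,.05): print(proj('side',p+M[:,0]*k-M[:,2]*.0045))
a=cv2.imread('pics/s13.png'); 
cv2.imwrite('pics/z13.png',cv2.resize(a[170:290,230:350],None,fx=6,fy=5,interpolation=cv2.INTER_CUBIC))"
```

```text
t=19.23 pos [0.4283 0.1089 0.0525] yawY 94.47 units [0.02 0.06 1.12] F [ 0.1 -0.3 -1.1] w 0.0103 turn -0.03deg=-0.000
[295.57536476 216.80200924]
[279.00320047 219.31804172]
[262.19573151 221.87737304]
```

View pics/z13.png

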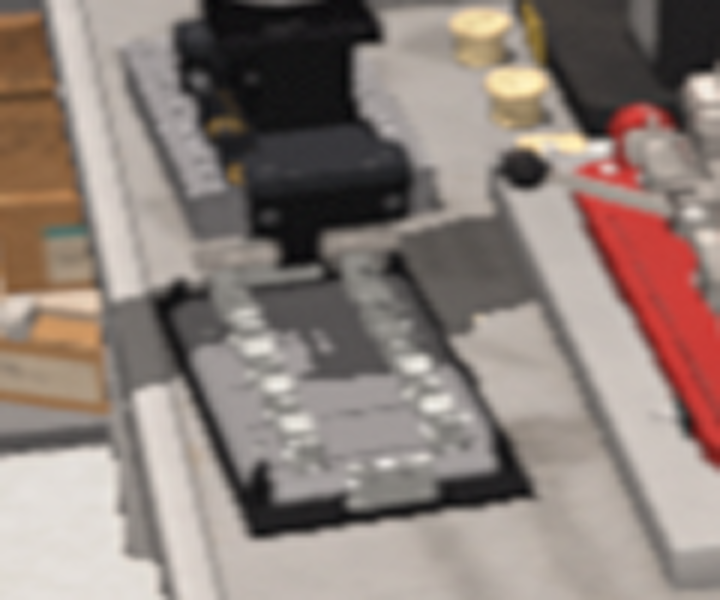

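```bash
python3 -c "
from h import *
for i in range(1,6):
  print(i,[((proj('side',station(i,.036,o))-[230,170])*[6,5]).round(0).tolist() for o in (-.033,.033)])
print([((proj('side',station(3,.010,0)+np.array([a,b,0]))-[230,170])*[6,5]).round(0) for a,b in [(0,0)]])
c,s=np.cos(np.radians(4.5)),np.sin(np.radians(4.5))
for x in(-.067,.067):
  for y in (-.116,.116): print(x,y,((proj('side',[.4335+c*x-s*y,.0345+s*x+c*y,.01])-[230,170])*[6,5]).round(0))
"
```

```text
1 [[297.0, 435.0], [439.0, 415.0]]
2 [[278.0, 395.0], [417.0, 376.0]]
3 [[261.0, 357.0], [397.0, 339.0]]
4 [[244.0, 320.0], [377.0, 303.0]]
5 [[227.0, 285.0], [358.0, 268.0]]
[array([331., 385.])]
-0.067 -0.116 [245. 529.]
-0.067 0.116 [147. 294.]
0.067 -0.116 [535. 486.]
0.067 0.116 [405. 261.]
```

```bash
python3 -c "
from h import *
a=cv2.imread('pics/s13.png'); 
cv2.imwrite('pics/z14.png',cv2.resize(a[205:245,250:314],None,fx=12,fy=12,interpolation=cv2.INTER_CUBIC))
f=lambda X:((proj('side',X)-[250,205]+.5)*12).round(0).tolist()
s,p,M=st()
print('rod ends',[f(p+M[:,0]*k-M[:,2]*.0045) for k in (-.05,.05)])
for i in (5,4): print(i,[[f(np.array(station(i,z,o))) for z in (.018,.042)] for o in (-.040,-.026,.026,.040)])
"
```

```text
rod ends [[553.0, 148.0], [152.0, 209.0]]
5 [[[196.0, 336.0], [191.0, 254.0]], [[252.0, 327.0], [247.0, 246.0]], [[457.0, 295.0], [454.0, 214.0]], [[512.0, 286.0], [509.0, 205.0]]]
4 [[[228.0, 421.0], [223.0, 339.0]], [[285.0, 412.0], [281.0, 330.0]], [[494.0, 379.0], [492.0, 297.0]], [[550.0, 370.0], [548.0, 288.0]]]
```

View pics/z14.png

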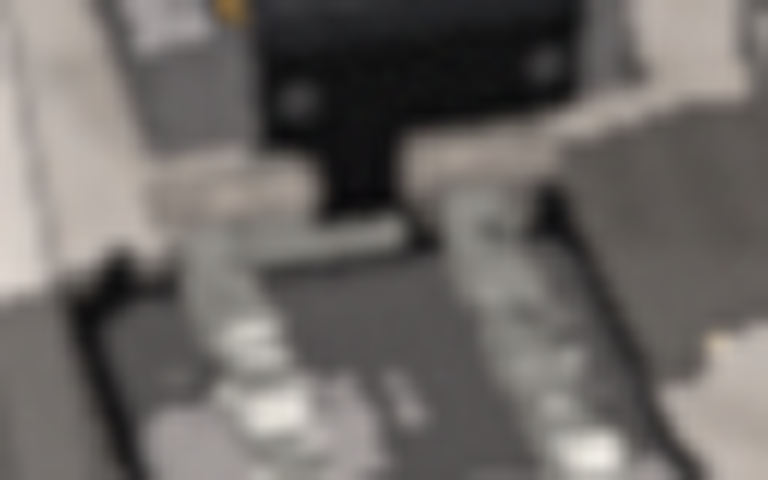

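Request:
{"name": "move_arm", "arguments": {
  "deltas": [
    [-1,0,0.05,0.2,0],
    [-1,0,0,0.2,0],
    [-1,0,0,0.2,0],
    [-1,0,0,0,0],
    [-1,0,0,0,0]
  ]
}}

```text
time: 19.7
ee_pos: [0.4279, 0.1114, 0.0375]
eef_rot: [-0.04, 0.999, -0.0, -0.0]
ft_force: [-0.6, -0.5, -0.1]
width: 0.0106
```

```bash
python3 -c "
from h import *
rel(station(5,.0245),94.5);print(r.read_state()['torque'])"
```

```text
t=19.70 pos [0.4279 0.1114 0.0375] yawY 94.57 units [ 0.02 -0.04  0.52] F [-0.6 -0.5 -0.1] w 0.0106 turn 0.07deg=0.001
[ 0.05127444 -0.01964684 -0.04426879]
```

Request:
{"name": "move_arm", "arguments": {
  "deltas": [
    [-1,0,-0.03,0.1,0],
    [-1,0,0,0.1,0],
    [-1,0,0,0.1,0],
    [-1,0,0,0,0]
  ]
}}

```text
time: 20.03
ee_pos: [0.4291, 0.1113, 0.0306]
eef_rot: [-0.04, 0.999, 0.0, 0.001]
ft_force: [2.9, 1.9, -1.9]
width: 0.0109
```

Request:
{"name": "move_arm", "arguments": {
  "deltas": [
    [-1,0,0,0.1,0],
    [-1,0,0,0.1,0],
    [-1,0,0,0.05,0],
    [-1,0,0,0,0],
    [-1,0,0,0,0]
  ]
}}

```text
time: 20.45
ee_pos: [0.4282, 0.1109, 0.0244]
eef_rot: [-0.04, 0.999, 0.0, -0.0]
ft_force: [-2.7, -0.0, 12.0]
width: 0.0107
```

```bash
python3 -c "
from h import *
rel(station(5,.0245),94.5);print(r.read_state()['torque'])"
```

```text
t=20.45 pos [0.4282 0.1109 0.0244] yawY 94.56 units [ 0.03 -0.02 -0.01] F [-2.7 -0.  12. ] w 0.0107 turn 0.06deg=0.001
[0.08667956 0.66882723 0.01152397]
```

Request:
{"name": "move_arm", "arguments": {
  "deltas": [
    [-1,0,0,0.05,0],
    [-1,0,0,0,0],
    [-1,0,0,0,0]
  ]
}}

```text
time: 20.7
ee_pos: [0.4283, 0.1109, 0.0241]
eef_rot: [-0.04, 0.999, 0.001, -0.0]
ft_force: [-10.6, -2.9, 31.7]
width: 0.0107
```

```bash
python3 -c "
from h import *
rel(station(5,.0245),94.5);print(r.read_state()['torque']);pic('side','s14')
a=cv2.imread('pics/s14.png'); 
cv2.imwrite('pics/z15.png',cv2.resize(a[205:245,250:314],None,fx=12,fy=12,interpolation=cv2.INTER_CUBIC))
f=lambda X:((proj('side',X)-[250,205]+.5)*12).round(0).tolist()
s,p,M=st()
print('rod ends',[f(p+M[:,0]*k-M[:,2]*.0045) for k in (-.05,.05)])
"
```

```text
t=20.70 pos [0.4283 0.1109 0.0241] yawY 94.54 units [ 0.03 -0.02 -0.01] F [-10.6  -2.9  31.7] w 0.0107 turn 0.04deg=0.000
[-0.44313742  2.34934773  0.01525798]
rod ends [[552.0, 243.0], [156.0, 304.0]]
```

View pics/z15.png

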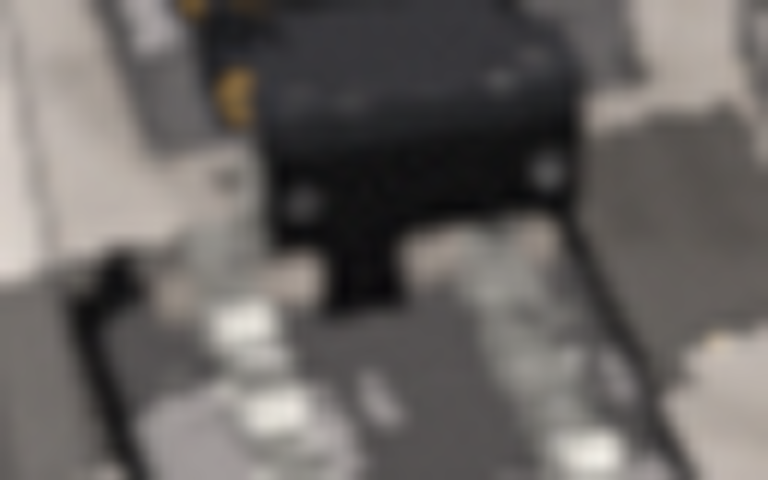

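Request:
{"name": "move_arm", "arguments": {
  "deltas": [
    [-1,0,0,-0.06,0],
    [-1,0,0,0,0],
    [-0.5,0,0,0,0],
    [-0.5,0,0,0,0],
    [-0.5,0,0,0,0],
    [-0.5,0,0,0,0],
    [-0.5,0,0,-0.3,0],
    [-0.5,0,0,-0.6,0],
    [-0.5,0,0,-0.8,0],
    [-0.5,0,0,-0.8,0],
    [-0.5,0,0,-0.6,0]
  ]
}}

```text
time: 21.67
ee_pos: [0.4286, 0.1106, 0.1037]
eef_rot: [-0.04, 0.999, 0.0, 0.001]
ft_force: [0.8, 0.5, 0.3]
width: 0.0219
```

```bash
python3 -c "
from h import *
rel([.453,-.31,.12],75);print(r.read_state()['joint_positions'].round(2));pic('side','s15');pic('top','t15')
a=cv2.imread('pics/s15.png'); 
cv2.imwrite('pics/z16.png',cv2.resize(a[205:245,250:314],None,fx=12,fy=12,interpolation=cv2.INTER_CUBIC))
for l in ['follower_1_mid']:
    for d in r.tip_of('side',l): print(l,np.round(towld('side',d['position']),4),round(d['confidence'],2))
"; python3 rods.py t15
```

```text
t=21.67 pos [0.4286 0.1106 0.1037] yawY 94.54 units [  0.36 -16.85  -0.66] F [0.8 0.5 0.3] w 0.0219 turn 19.54deg=0.217
[-0.83  0.02  0.48  2.09 -0.01  1.03  1.31]
follower_1_mid [0.4276 0.1141 0.0286] 0.57
follower_1_mid [ 0.588  -0.1997  0.0012] 0.37
rod [ 0.4898 -0.4379] area 106 len 0.0974 yaw 7.0
rod [ 0.4517 -0.3115] area 85 len 0.0951 yaw -16.4
```

View pics/z16.png

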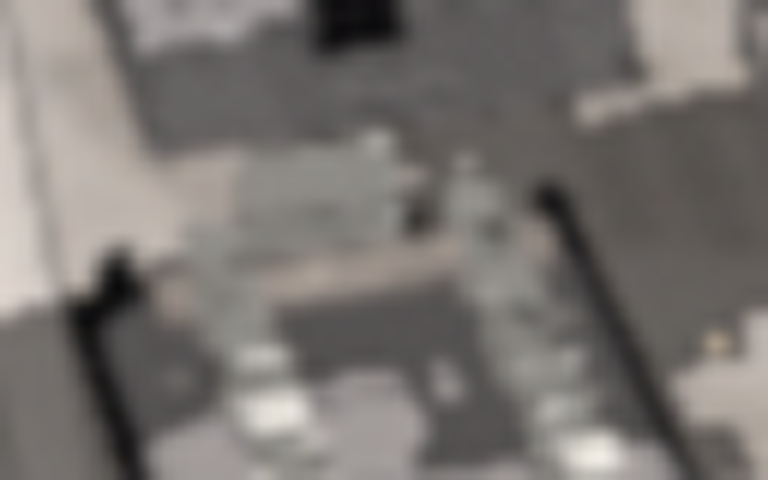

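Request:
{"name": "move_arm", "arguments": {
  "deltas": [
    [0,0,0,-0.6,0.075],
    [0,0,0,-0.6,0.075],
    [0,0,0,0,0.076],
    [0,0,0,0,0]
  ]
}}

```text
time: 22.15
ee_pos: [0.4281, 0.1108, 0.1316]
eef_rot: [0.14, 0.99, 0.0, -0.0]
ft_force: [0.3, 0.4, -0.2]
width: 0.0397
```

```bash
python3 -c "
from h import *
rel([.4525,-.3105,.12],74.2)"
```

```text
t=22.15 pos [0.4281 0.1108 0.1316] yawY 73.89 units [ -5.61 -15.92   0.46] F [ 0.3  0.4 -0.2] w 0.0397 turn -0.31deg=-0.003
```

Request:
{"name": "move_arm", "arguments": {
  "deltas": [
    [0,-0.2,-0.5,0,0],
    [0,-0.3,-0.84,0,0],
    [0,-0.3,-0.84,0,0],
    [0,-0.3,-0.84,0,0],
    [0,-0.3,-0.84,0,0],
    [0,-0.3,-0.84,0,0],
    [0,-0.3,-0.84,0,0],
    [0,-0.3,-0.84,0,0],
    [0,-0.3,-0.84,0,0],
    [0,-0.3,-0.84,0,0],
    [0,-0.3,-0.84,0,0],
    [0,-0.3,-0.84,0,0]
  ]
}}

```text
time: 23.15
ee_pos: [0.4454, -0.1484, 0.1308]
eef_rot: [0.135, 0.991, -0.0, -0.001]
ft_force: [0.7, 0.1, -1.3]
width: 0.0437
```

Request:
{"name": "move_arm", "arguments": {
  "deltas": [
    [0,-0.3,-0.84,0,0],
    [0,-0.3,-0.84,0,0],
    [0,-0.3,-0.84,0,0],
    [0,-0.3,-0.84,0,0],
    [0,-0.3,-0.84,0,0],
    [0,-0.3,-0.84,0,0],
    [0,-0.3,-0.84,0,0],
    [0,0,-0.3,0,0],
    [0,0,0,0,0]
  ]
}}

```text
time: 23.9
ee_pos: [0.453, -0.3122, 0.1307]
eef_rot: [0.137, 0.991, -0.001, -0.001]
ft_force: [0.9, 0.0, -0.5]
width: 0.0436
```

```bash
python3 -c "
from h import *
pic('top','t16');pic('side','s16');rel([.4525,-.3105,.002],74.2);print(r.read_state()['joint_positions'].round(2))"; python3 rods.py t16
```

```text
t=24.00 pos [ 0.4541 -0.3095  0.1309] yawY 74.30 units [ 0.04 -0.06  5.16] F [ 0.4  1.2 -0.3] w 0.0437 turn 0.10deg=0.001
[-0.22  0.32  0.88  1.81 -0.27  1.14  2.04]
rod [ 0.5524 -0.3691] area 93 len 0.0839 yaw -43.2
rod [ 0.5549 -0.3919] area 92 len 0.0798 yaw -42.8
rod [ 0.4729 -0.4056] area 931 len 0.2397 yaw -35.1
rod [ 0.4866 -0.4682] area 92 len 0.0922 yaw -40.2
rod [ 0.4638 -0.4686] area 114 len 0.0916 yaw -42.5
```

View pics/s16.png

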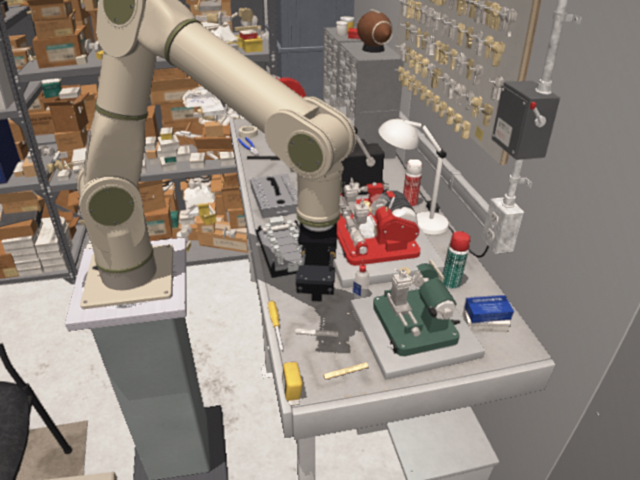

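Request:
{"name": "move_arm", "arguments": {
  "deltas": [
    [0,0.04,-0.06,0.6,0],
    [0,0,0,0.8,0],
    [0,0,0,0.8,0],
    [0,0,0,0.8,0],
    [0,0,0,0.8,0],
    [0,0,0,0.6,0],
    [0,0,0,0.3,0],
    [0,0,0,0.2,0],
    [0,0,0,0.1,0],
    [0,0,0,0,0],
    [0,0,0,0,0]
  ]
}}

```text
time: 24.92
ee_pos: [0.4538, -0.3115, 0.0075]
eef_rot: [0.137, 0.991, -0.0, 0.001]
ft_force: [0.1, -0.4, 0.7]
width: 0.0434
```

```bash
python3 -c "
from h import *
pic('side','s17');rel([.4525,-.3105,.0015],74.2);
a=cv2.imread('pics/s17.png'); 
cv2.imwrite('pics/z17.png',cv2.resize(a[270:370,260:380],None,fx=6,fy=6,interpolation=cv2.INTER_CUBIC))
s,p,M=st()
print('rod ends',[((proj('side',p+M[:,0]*k-M[:,2]*.0045)-[260,270])*6).round() for k in (-.05,.05)])"
```

```text
t=24.97 pos [ 0.4539 -0.3116  0.0075] yawY 74.24 units [0.07 0.03 0.24] F [-0.4 -0.1 -0. ] w 0.0436 turn 0.04deg=0.000
rod ends [array([472., 371.]), array([215., 358.])]
```

View pics/z17.png

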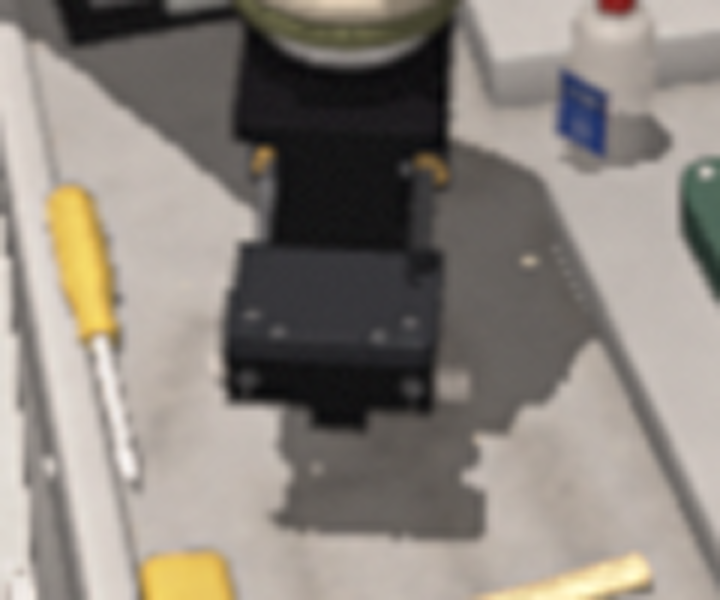

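Request:
{"name": "move_arm", "arguments": {
  "deltas": [
    [0,0.07,0,0.14,0],
    [0,0,0,0.1,0],
    [-0.5,0,0,0,0],
    [-1,0,0,0,0],
    [-1,0,0,0,0],
    [-1,0,0,0,0],
    [-1,0,0,0,0],
    [-1,0,0,0,0],
    [-1,0,0,0,0],
    [-1,0,0,0,0]
  ]
}}

```text
time: 25.8
ee_pos: [0.4517, -0.3109, 0.0008]
eef_rot: [0.137, 0.991, 0.0, -0.0]
ft_force: [-0.4, 0.5, -0.1]
width: 0.0106
```

Request:
{"name": "move_arm", "arguments": {
  "deltas": [
    [-1,0,0,-0.3,0],
    [-1,0,0,-0.6,0],
    [-1,0,0,-0.8,0],
    [-1,0,0,-0.8,0],
    [-1,0,0,-0.8,0],
    [-1,0,0,0,0]
  ]
}}

```text
time: 26.3
ee_pos: [0.4532, -0.3124, 0.0871]
eef_rot: [0.138, 0.99, -0.001, 0.003]
ft_force: [0.8, -0.2, -0.8]
width: 0.0109
```

```bash
python3 -c "
from h import *
pic('side','s18');rel(station(3,.085),94.5);
a=cv2.imread('pics/s18.png'); 
cv2.imwrite('pics/z18.png',cv2.resize(a[250:370,250:390],None,fx=5.5,fy=5,interpolation=cv2.INTER_CUBIC))
s,p,M=st()
print('rod ends',[((proj('side',p+M[:,0]*k-M[:,2]*.0045)-[250,250])*[5.5,5]).round() for k in (-.05,.05)])"
```

```text
t=26.35 pos [ 0.4527 -0.3117  0.0853] yawY 74.21 units [ 4.51 13.12 -0.  ] F [-0.   0.6 -1.4] w 0.0104 turn -20.29deg=-0.225
rod ends [array([491., 286.]), array([245., 276.])]
```

View pics/z18.png

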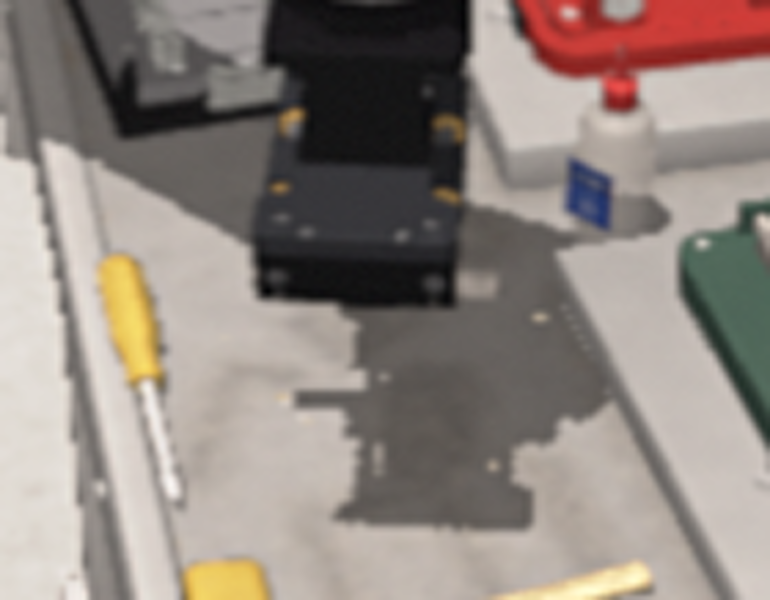

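Request:
{"name": "move_arm", "arguments": {
  "deltas": [
    [-1,0,0,0,-0.075],
    [-1,0,0,0,-0.075],
    [-1,0,0,0,-0.075],
    [-1,0,0,0,0],
    [-1,0,0,0,0]
  ]
}}

```text
time: 26.77
ee_pos: [0.4513, -0.3108, 0.0828]
eef_rot: [-0.037, 0.999, 0.0, -0.0]
ft_force: [-0.4, 0.6, -1.2]
width: 0.0107
```

```bash
python3 -c "
from h import *
rel(station(3,.085,-.002),94.5)"
```

```text
t=26.77 pos [ 0.4513 -0.3108  0.0828] yawY 94.25 units [-0.24 13.83 -0.08] F [-0.4  0.6 -1.2] w 0.0107 turn -0.25deg=-0.003
```

Request:
{"name": "move_arm", "arguments": {
  "deltas": [
    [-1,0,0.4,-0.1,-0.003],
    [-1,0,0.85,0,0],
    [-1,0,0.85,0,0],
    [-1,0,0.85,0,0],
    [-1,0,0.85,0,0],
    [-1,0,0.85,0,0],
    [-1,0,0.85,0,0],
    [-1,0,0.85,0,0],
    [-1,0,0.85,0,0],
    [-1,0,0.85,0,0],
    [-1,0,0.85,0,0],
    [-1,0,0.85,0,0]
  ]
}}

```text
time: 27.77
ee_pos: [0.4309, -0.0664, 0.0857]
eef_rot: [-0.04, 0.999, 0.0, -0.0]
ft_force: [1.6, -0.8, -0.8]
width: 0.0105
```

Request:
{"name": "move_arm", "arguments": {
  "deltas": [
    [-1,-0.05,0.85,0,0],
    [-1,-0.05,0.85,0,0],
    [-1,-0.05,0.85,0,0],
    [-1,-0.05,0.85,0,0],
    [-1,-0.04,0.6,0,0],
    [-1,0,0,0,0],
    [-1,0,0,0,0]
  ]
}}

```text
time: 28.35
ee_pos: [0.4288, 0.0327, 0.0857]
eef_rot: [-0.041, 0.999, -0.0, -0.0]
ft_force: [0.4, 0.1, -1.0]
width: 0.011
```

```bash
python3 -c "
from h import *
rel(station(3,.0525,-.002),94.5)"
```

```text
t=28.35 pos [0.4288 0.0327 0.0857] yawY 94.74 units [-0.11  0.05  1.33] F [ 0.4  0.1 -1. ] w 0.0110 turn 0.24deg=0.003
```

Request:
{"name": "move_arm", "arguments": {
  "deltas": [
    [-1,-0.11,0.05,0.4,0.003],
    [-1,0,0,0.5,0],
    [-1,0,0,0.43,0],
    [-1,0,0,0,0],
    [-1,0,0,0,0]
  ]
}}

```text
time: 28.77
ee_pos: [0.4314, 0.0326, 0.0524]
eef_rot: [-0.038, 0.999, -0.0, -0.001]
ft_force: [-0.4, -0.0, -1.6]
width: 0.0108
```

```bash
cat > look.py <<'E'
from h import *
import sys
n,i=sys.argv[1],int(sys.argv[2])
pic('side',n); rel(station(i,.0245),94.5)
a=cv2.imread(f'pics/{n}.png'); s,p,M=st(); u=proj('side',p).astype(int); x0,y0=u[0]-32,u[1]-20
cv2.imwrite(f'pics/{n}z.png',cv2.resize(a[y0:y0+40,x0:x0+64],None,fx=12,fy=12,interpolation=cv2.INTER_CUBIC))
f=lambda X:((proj('side',X)-[x0,y0]+.5)*12).round(0).tolist()
print('rod ends',[f(p+M[:,0]*k-M[:,2]*.0045) for k in (-.05,.05)])
print('lips',[f(np.array(station(i,.042,o))) for o in (-.033,.033)])
print('home',[f(np.array(station(i,.029,o))) for o in (-.05,.05)])
E
python3 look.py s20 3
```

```text
t=28.82 pos [0.4319 0.0329 0.0529] yawY 94.37 units [-0.07  0.06  1.13] F [ 0.8  0.5 -0.3] w 0.0108 turn -0.13deg=-0.001
rod ends [[599.0, 198.0], [182.0, 264.0]]
lips [[262.0, 302.0], [535.0, 258.0]]
home [[194.0, 359.0], [605.0, 292.0]]
```

View pics/s20z.png

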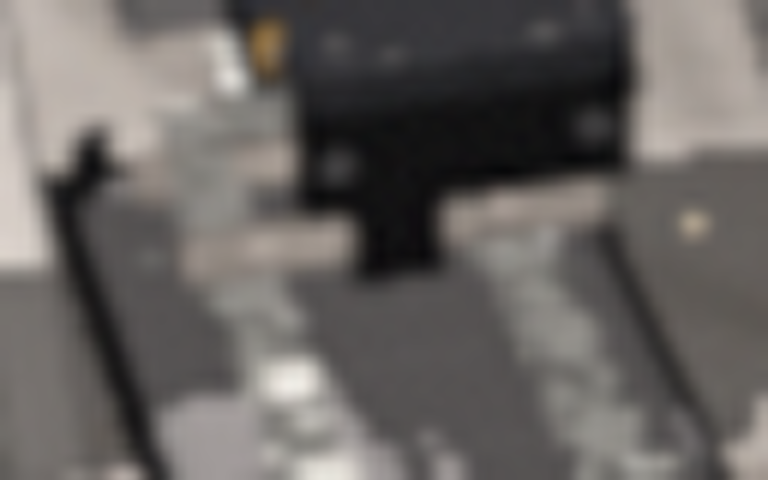

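Request:
{"name": "move_arm", "arguments": {
  "deltas": [
    [-1,0,0.05,0.2,0],
    [-1,0,0,0.2,0],
    [-1,0,0,0.2,0],
    [-1,0,0,0.1,0],
    [-1,0,0,0.1,0],
    [-1,0,0,0,0]
  ]
}}

```text
time: 29.32
ee_pos: [0.4322, 0.0352, 0.0324]
eef_rot: [-0.039, 0.999, 0.0, 0.0]
ft_force: [0.9, 1.8, -1.5]
width: 0.0107
```

Request:
{"name": "move_arm", "arguments": {
  "deltas": [
    [-1,0,0,0.1,0],
    [-1,0,0,0.1,0],
    [-1,0,0,0.08,0],
    [-1,0,0,0.05,0],
    [-1,0,0,0,0],
    [-1,0,0,0,0]
  ]
}}

```text
time: 29.82
ee_pos: [0.4314, 0.0345, 0.0239]
eef_rot: [-0.039, 0.999, -0.0, -0.0]
ft_force: [0.7, 0.7, -1.9]
width: 0.0109
```

```bash
python3 look.py s21 3
```

```text
t=29.87 pos [0.4313 0.0345 0.0239] yawY 94.46 units [-0.09 -0.01 -0.02] F [-0.4  1.6 -2.4] w 0.0107 turn -0.04deg=-0.000
rod ends [[596.0, 199.0], [185.0, 266.0]]
lips [[262.0, 206.0], [535.0, 162.0]]
home [[194.0, 263.0], [605.0, 196.0]]
```

View pics/s21z.png

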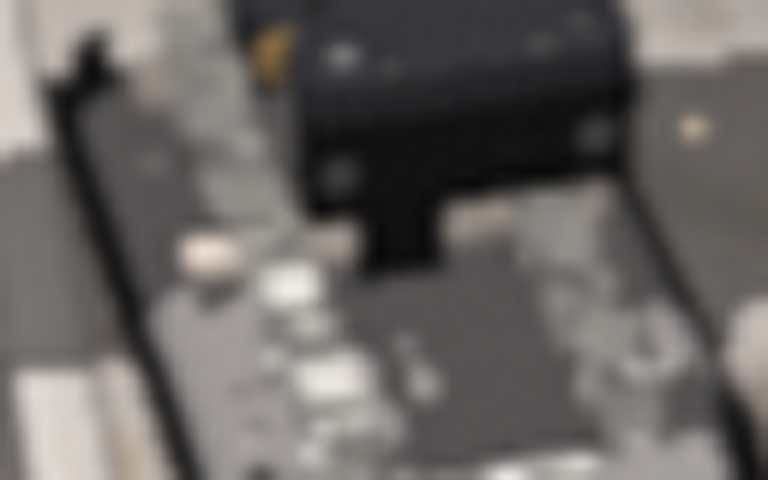

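Request:
{"name": "move_arm", "arguments": {
  "deltas": [
    [-1,0,0,0.05,0],
    [-1,0,0,0,0],
    [-1,0,0,0,0]
  ]
}}

```text
time: 30.12
ee_pos: [0.4315, 0.0346, 0.0235]
eef_rot: [-0.039, 0.999, 0.0, -0.001]
ft_force: [-5.9, -0.5, 14.1]
width: 0.0106
```

Seated against the floor. Release.

Request:
{"name": "move_arm", "arguments": {
  "deltas": [
    [-1,0,0,-0.03,0],
    [-1,0,0,0,0],
    [-0.5,0,0,0,0],
    [-0.5,0,0,0,0],
    [-0.5,0,0,0,0],
    [-0.5,0,0,0,0],
    [-0.5,0,0,-0.3,0],
    [-0.5,0,0,-0.6,0],
    [-0.5,0,0,-0.8,0],
    [-0.5,0,0,-0.8,0],
    [-0.5,0,0,-0.8,0],
    [-0.5,0,0,-0.8,0]
  ]
}}

```text
time: 31.12
ee_pos: [0.4318, 0.0345, 0.1278]
eef_rot: [-0.039, 0.999, 0.0, 0.0]
ft_force: [0.1, 0.0, 0.2]
width: 0.0218
```

```bash
python3 -c "
from h import *
pic('top','t22');pic('side','s22');rel([.490,-.4375,.12],97.3);print(r.read_state()['joint_positions'].round(2))
for d in r.tip_of('side','follower_1_mid'): print(np.round(towld('side',d['position']),4),round(d['confidence'],2))
a=cv2.imread('pics/s22.png'); 
cv2.imwrite('pics/z22.png',cv2.resize(a[170:290,230:350],None,fx=6,fy=5,interpolation=cv2.INTER_CUBIC))"; python3 rods.py t22
```

```text
t=31.22 pos [0.4337 0.035  0.1295] yawY 94.45 units [ -0.78 -19.02   0.35] F [ 0.4  0.2 -0.3] w 0.0218 turn -2.85deg=-0.032
[-0.73 -0.04  0.54  2.08  0.02  1.09  1.45]
[0.4298 0.1127 0.0286] 0.67
rod [ 0.5051 -0.381 ] area 109 len 0.098 yaw 7.1
```

View pics/z22.png

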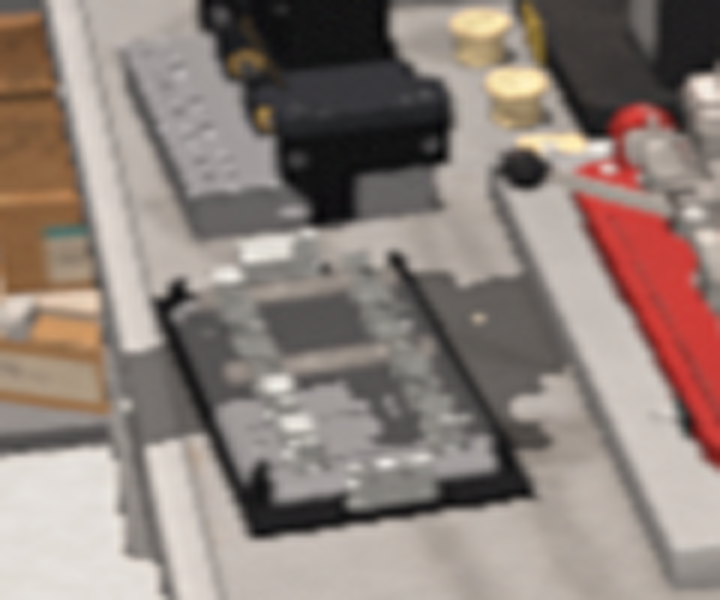

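```bash
python3 -c "
from h import *
a=cv2.imread('pics/t22.png');cv2.imwrite('pics/z23.png',cv2.resize(a[200:320,350:500],None,fx=5,fy=5,interpolation=cv2.INTER_CUBIC))"
```

```text
(no output)
```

View pics/z23.png

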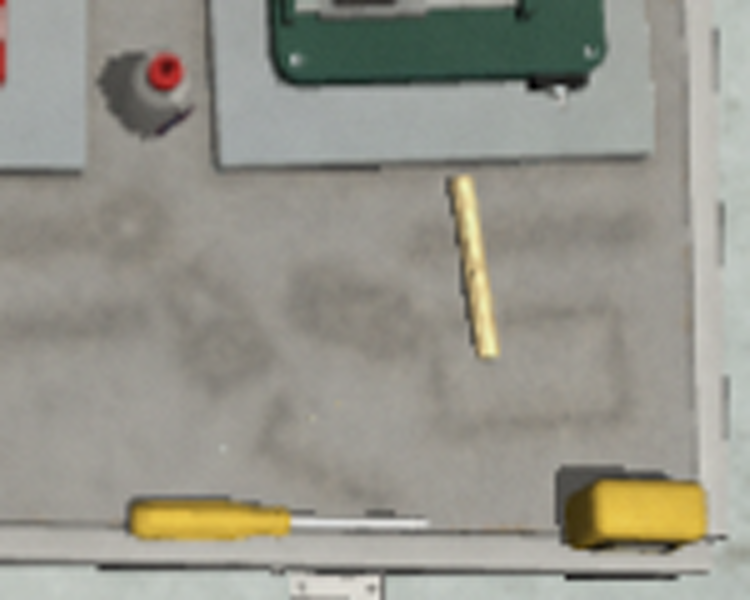

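Request:
{"name": "move_arm", "arguments": {
  "deltas": [
    [0,0,0,-0.3,0.0787],
    [0,0,0,0,0.0787],
    [0,0,0,0,0.0787],
    [0,0,0,0,0.0787],
    [0,0,0,0,0.0787],
    [0,0,0,0,0.0787],
    [0,0,0,0,0.0787],
    [0,0,0,0,0.0787],
    [0,0,0,0,0.0787],
    [0,0,0,0,0.0787],
    [0,0,0,0,0.0787],
    [0,0,0,0,0.0787]
  ]
}}

```text
time: 32.27
ee_pos: [0.4312, 0.0346, 0.1329]
eef_rot: [0.649, 0.761, -0.001, -0.0]
ft_force: [0.0, -1.3, -0.3]
width: 0.0435
```

Request:
{"name": "move_arm", "arguments": {
  "deltas": [
    [0,0,0,0,0.0787],
    [0,0,0,0,0.0787],
    [0,0,0,0,0.0787],
    [0,0,0,0,0.0787],
    [0,0,0,0,0.0787],
    [0,0,0,0,0.0787],
    [0,0,0,0,0.0787],
    [0,0,0,0,0.0787],
    [0,0,0,0,0.0787],
    [0,0,0,0,0.0787],
    [0,0,0,0,0.0787],
    [0,0,0,0,0.0787]
  ]
}}

```text
time: 33.27
ee_pos: [0.4312, 0.0346, 0.1329]
eef_rot: [0.992, 0.123, -0.001, 0.0]
ft_force: [-0.7, -0.4, 0.7]
width: 0.0433
```

```bash
python3 -c "
from h import *
f=lambda x,y:(350+(x+.5)/5-.5,200+(y+.5)/5-.5)
A,B=unproj('top',f(460,180),.006),unproj('top',f(487,355),.006); d=A-B; print(((A+B)/2).round(4),np.linalg.norm(d).round(4),np.degrees(np.arctan2(d[1],d[0])).round(1))
rel([.5053,-.3805,.13],97.3);print(r.read_state()['joint_positions'].round(2))"
```

```text
[ 0.5035 -0.379   0.006 ] 0.0975 7.9
t=33.27 pos [0.4312 0.0346 0.1329] yawY -75.88 units [-1.18 16.83  0.12] F [-0.7 -0.4  0.7] w 0.0433 turn 6.82deg=0.076
[-0.65 -0.04  0.46  2.08  0.02  1.1  -1.52]
```

Request:
{"name": "move_arm", "arguments": {
  "deltas": [
    [0,0,0,0,0.076],
    [0,0,0.5,0,0],
    [0,0,0.85,0,0],
    [0,0,0.85,0,0],
    [0,0,0.85,0,0],
    [0,0,0.85,0,0],
    [0,0,0.85,0,0],
    [0,0,0.85,0,0],
    [0,0,0.85,0,0],
    [0,0,0.85,0,0],
    [0,0,0.85,0,0],
    [0,0,0.85,0,0]
  ]
}}

```text
time: 34.27
ee_pos: [0.4612, -0.1892, 0.133]
eef_rot: [0.998, 0.067, -0.001, -0.0]
ft_force: [0.5, -0.1, 0.6]
width: 0.0436
```

Request:
{"name": "move_arm", "arguments": {
  "deltas": [
    [0,0.1,0.85,0,0],
    [0,0.1,0.85,0,0],
    [0,0.1,0.85,0,0],
    [0,0.1,0.85,0,0],
    [0,0.1,0.85,0,0],
    [0,0.1,0.85,0,0],
    [0,0.1,0.85,0,0],
    [0,0.1,0.85,0,0],
    [0,0,0.6,0,0],
    [0,0,0,0,0],
    [0,0,0,0,0]
  ]
}}

```text
time: 35.18
ee_pos: [0.5052, -0.3694, 0.1326]
eef_rot: [0.998, 0.066, -0.001, -0.0]
ft_force: [-0.1, 1.2, -0.1]
width: 0.0435
```

```bash
python3 -c "
from h import *
rel([.5045,-.380,.0015],97.3);print(r.read_state()['joint_positions'].round(2));pic('side','s24');
for d in r.tip_of('side','follower_1_mid'): print(np.round(towld('side',d['position']),4),round(d['confidence'],2))"
```

```text
t=35.18 pos [ 0.5052 -0.3694  0.1326] yawY -82.46 units [-0.07  0.42  5.25] F [-0.1  1.2 -0.1] w 0.0435 turn 0.24deg=0.003
[-0.    0.48  0.74  1.6  -0.34  1.2  -0.63]
[0.4253 0.1125 0.0303] 0.62
```

View pics/s24.png

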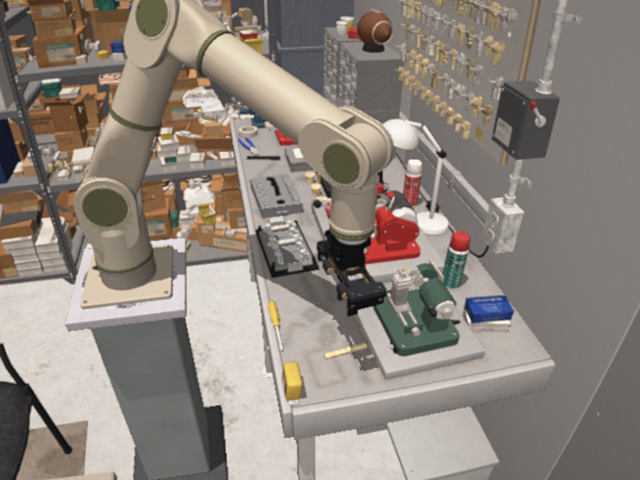

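Request:
{"name": "move_arm", "arguments": {
  "deltas": [
    [0,-0.07,0.42,0.3,0.003],
    [0,0,0,0.8,0],
    [0,0,0,0.8,0],
    [0,0,0,0.8,0],
    [0,0,0,0.8,0],
    [0,0,0,0.6,0],
    [0,0,0,0.4,0],
    [0,0,0,0.3,0],
    [0,0,0,0.2,0],
    [0,0,0,0,0],
    [0,0,0,0,0]
  ]
}}

```text
time: 36.2
ee_pos: [0.5061, -0.3798, 0.0092]
eef_rot: [0.998, 0.064, 0.0, 0.0]
ft_force: [0.2, -0.7, 0.1]
width: 0.0436
```

```bash
python3 -c "
from h import *
pic('side','s25');rel([.5045,-.380,.0015],97.3);
a=cv2.imread('pics/s25.png'); 
cv2.imwrite('pics/z25.png',cv2.resize(a[280:380,310:430],None,fx=6,fy=6,interpolation=cv2.INTER_CUBIC))
s,p,M=st()
print('rod ends',[((proj('side',p+M[:,0]*k+[0,0,.006-p[2]])-[310,280])*6).round() for k in (-.05,.05)])"
```

```text
t=36.25 pos [ 0.5062 -0.3799  0.0096] yawY -82.63 units [-0.07 -0.01  0.32] F [0.9 0.2 0.3] w 0.0433 turn 0.07deg=0.001
rod ends [array([ 92., 457.]), array([340., 391.])]
```

View pics/z25.png

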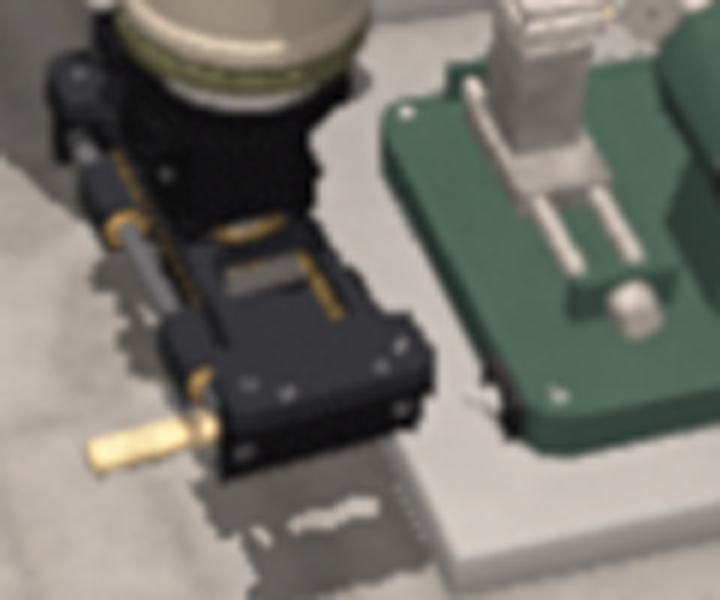

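Request:
{"name": "move_arm", "arguments": {
  "deltas": [
    [0,-0.05,0,0.2,0],
    [0,0,0,0.11,0],
    [-0.5,0,0,0,0],
    [-1,0,0,0,0],
    [-1,0,0,0,0],
    [-1,0,0,0,0],
    [-1,0,0,0,0],
    [-1,0,0,0,0],
    [-1,0,0,0,0],
    [-1,0,0,0,0]
  ]
}}

```text
time: 37.08
ee_pos: [0.5046, -0.3797, 0.0011]
eef_rot: [0.998, 0.064, 0.0, -0.0]
ft_force: [-1.1, 0.4, -0.6]
width: 0.011
```

Request:
{"name": "move_arm", "arguments": {
  "deltas": [
    [-1,0,0,-0.3,0],
    [-1,0,0,-0.6,0],
    [-1,0,0,-0.8,0],
    [-1,0,0,-0.8,0],
    [-1,0,0,-0.8,0.031],
    [-1,0,0,0,0]
  ]
}}

```text
time: 37.58
ee_pos: [0.5063, -0.3816, 0.089]
eef_rot: [0.999, 0.038, 0.003, 0.002]
ft_force: [0.6, -0.1, 0.2]
width: 0.0106
```

```bash
python3 -c "
from h import *
pic('side','s26');rel(station(1,.085),94.5);
a=cv2.imread('pics/s26.png'); 
cv2.imwrite('pics/z26.png',cv2.resize(a[260:360,300:420],None,fx=6,fy=6,interpolation=cv2.INTER_CUBIC))
s,p,M=st()
print('rod ends',[((proj('side',p+M[:,0]*k-M[:,2]*.0045)-[300,260])*6).round() for k in (-.05,.05)])"
```

```text
t=37.63 pos [ 0.5058 -0.3808  0.0869] yawY -85.45 units [ -1.57 -13.75   0.03] F [ 0.2 -0.1 -0.8] w 0.0104 turn 0.05deg=0.001
rod ends [array([153., 410.]), array([417., 354.])]
```

View pics/z26.png

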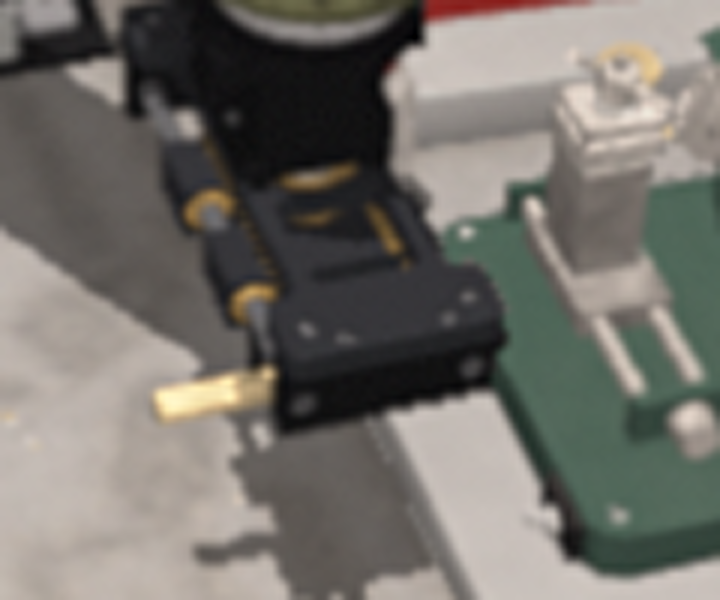

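Request:
{"name": "move_arm", "arguments": {
  "deltas": [
    [-1,-0.1,-0.4,0,0],
    [-1,-0.2,-0.85,0,0],
    [-1,-0.2,-0.85,0,0],
    [-1,-0.2,-0.85,0,0],
    [-1,-0.2,-0.85,0,0],
    [-1,-0.2,-0.85,0,0],
    [-1,-0.2,-0.85,0,0],
    [-1,-0.2,-0.85,0,0],
    [-1,-0.1,-0.85,0,0],
    [-1,0,-0.85,0,0],
    [-1,0,-0.85,0,0],
    [-1,0,-0.85,0,0]
  ]
}}

```text
time: 38.63
ee_pos: [0.444, -0.1382, 0.0829]
eef_rot: [0.999, 0.041, -0.001, -0.0]
ft_force: [0.7, -0.2, -1.2]
width: 0.0109
```

Request:
{"name": "move_arm", "arguments": {
  "deltas": [
    [-1,0,-0.85,0,0],
    [-1,0,-0.85,0,0],
    [-1,0,-0.85,0,0],
    [-1,0,-0.85,0,0],
    [-1,0,-0.6,0,0],
    [-1,0,0,0,0],
    [-1,0,0,0,0]
  ]
}}

```text
time: 39.22
ee_pos: [0.4364, -0.0395, 0.083]
eef_rot: [0.999, 0.041, -0.001, -0.0]
ft_force: [-0.2, -0.4, -0.1]
width: 0.0107
```

```bash
python3 -c "
from h import *
rel(station(1,.0525),94.5)"
```

```text
t=39.22 pos [ 0.4364 -0.0395  0.083 ] yawY -85.26 units [0.12 0.08 1.22] F [-0.2 -0.4 -0.1] w 0.0107 turn 0.24deg=0.003
```

Request:
{"name": "move_arm", "arguments": {
  "deltas": [
    [-1,0.12,0.08,0.3,0.002],
    [-1,0,0,0.5,0],
    [-1,0,0,0.42,0],
    [-1,0,0,0,0],
    [-1,0,0,0,0]
  ]
}}

```text
time: 39.63
ee_pos: [0.4398, -0.0432, 0.0524]
eef_rot: [0.999, 0.038, -0.001, 0.0]
ft_force: [-0.2, 0.3, -0.7]
width: 0.011
```

```bash
python3 look.py s28 1
```

```text
t=39.68 pos [ 0.4403 -0.0429  0.0529] yawY -85.68 units [-0.03 -0.07  1.14] F [-0.2 -0.3 -0.6] w 0.0108 turn -0.18deg=-0.002
rod ends [[178.0, 270.0], [612.0, 199.0]]
lips [[251.0, 310.0], [535.0, 262.0]]
home [[180.0, 368.0], [608.0, 295.0]]
```

View pics/s28z.png

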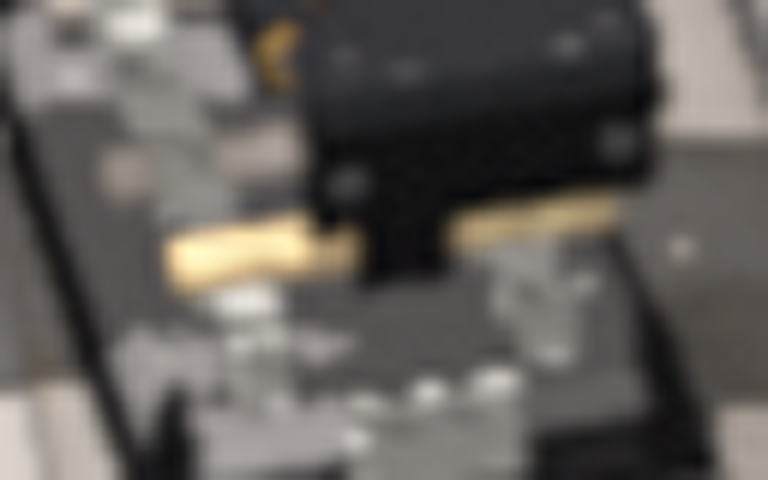

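Request:
{"name": "move_arm", "arguments": {
  "deltas": [
    [-1,-0.03,-0.07,0.2,0],
    [-1,0,0,0.2,0],
    [-1,0,0,0.2,0],
    [-1,0,0,0.1,0],
    [-1,0,0,0.1,0],
    [-1,0,0,0,0]
  ]
}}

```text
time: 40.18
ee_pos: [0.4398, -0.0403, 0.0329]
eef_rot: [0.999, 0.038, 0.0, -0.0]
ft_force: [0.7, -0.7, -1.4]
width: 0.0108
```

Request:
{"name": "move_arm", "arguments": {
  "deltas": [
    [-1,0,0,0.1,0],
    [-1,0,0,0.1,0],
    [-1,0,0,0.08,0],
    [-1,0,0,0.05,0],
    [-1,0,0,0,0],
    [-1,0,0,0,0]
  ]
}}

```text
time: 40.68
ee_pos: [0.4391, -0.0404, 0.0245]
eef_rot: [0.999, 0.038, -0.0, 0.0]
ft_force: [-0.8, -0.1, -0.4]
width: 0.0105
```

```bash
python3 look.py s29 1
```

```text
t=40.73 pos [ 0.4392 -0.0404  0.0246] yawY -85.60 units [0.01 0.04 0.  ] F [-0.1  0.5 -1. ] w 0.0105 turn -0.10deg=-0.001
rod ends [[178.0, 269.0], [606.0, 197.0]]
lips [[251.0, 214.0], [535.0, 166.0]]
home [[180.0, 272.0], [608.0, 199.0]]
```

View pics/s29z.png

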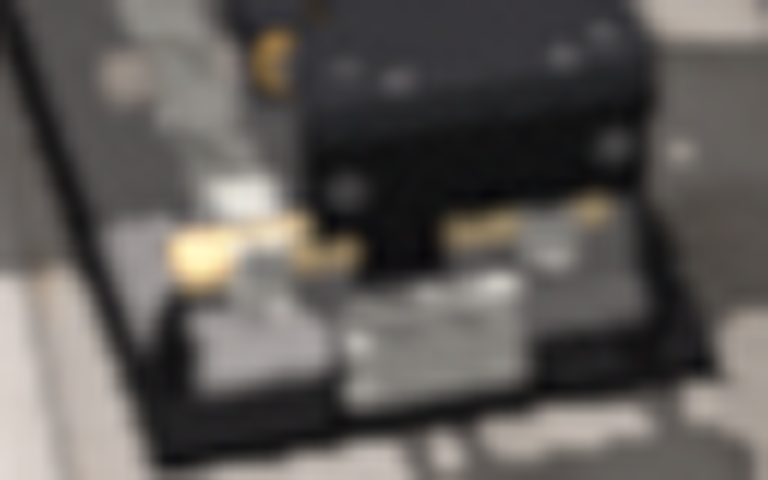

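Snapped between the clips; push a touch further to confirm bottoming, then release.

Request:
{"name": "move_arm", "arguments": {
  "deltas": [
    [-1,0,0,0.05,0],
    [-1,0,0,0.02,0],
    [-1,0,0,0,0]
  ]
}}

```text
time: 40.98
ee_pos: [0.4395, -0.0403, 0.0237]
eef_rot: [0.999, 0.038, -0.0, -0.0]
ft_force: [-7.2, 0.3, 16.4]
width: 0.0107
```

Request:
{"name": "move_arm", "arguments": {
  "deltas": [
    [-1,0,0,-0.04,0],
    [-1,0,0,0,0],
    [-0.5,0,0,0,0],
    [-0.5,0,0,0,0],
    [-0.5,0,0,0,0],
    [-0.5,0,0,0,0],
    [-0.5,0,0,-0.3,0],
    [-0.5,0,0,-0.6,0],
    [-0.5,0,0,-0.8,0],
    [-0.5,0,0,-0.8,0],
    [-0.5,0,0,-0.8,0],
    [-0.5,0,0,-0.8,0]
  ]
}}

```text
time: 41.98
ee_pos: [0.4394, -0.0406, 0.128]
eef_rot: [0.999, 0.038, 0.0, 0.0]
ft_force: [0.7, 0.2, -0.4]
width: 0.0217
```

Request:
{"name": "move_arm", "arguments": {
  "deltas": [
    [-0.5,0,0,-0.7,0],
    [-0.5,0,0.8,-0.3,0],
    [-0.5,0,0.8,0,0],
    [-0.5,0,0.8,0,0],
    [-0.5,0,0.8,0,0],
    [-0.5,0,0.8,0,0],
    [-0.5,0,0.8,0,0],
    [-0.5,0,0,0,0]
  ]
}}

```text
time: 42.65
ee_pos: [0.4484, -0.1638, 0.1523]
eef_rot: [0.999, 0.036, 0.0, 0.001]
ft_force: [0.8, -0.2, 1.0]
width: 0.0219
```

```bash
python3 -c "
from h import *
im=pic('side','s30');pic('top','t30');rel([.445,.3,.17],4.5)
for c in('side','top'):
  for d in r.tip_of(c,'follower_1_mid')+r.tip_of(c,'cover_grip')+r.tip_of(c,'cover'): print(c,np.round(towld(c,d['position']),4),round(d['confidence'],2))
a=cv2.imread('pics/s30.png'); 
cv2.imwrite('pics/z30.png',cv2.resize(a[205:285,240:340],None,fx=8,fy=7,interpolation=cv2.INTER_CUBIC))
a=cv2.imread('pics/t30.png'); 
cv2.imwrite('pics/z31.png',cv2.resize(a[225:320,135:355],None,fx=3.6,fy=5,interpolation=cv2.INTER_CUBIC))"
```

```text
t=42.75 pos [ 0.4485 -0.1604  0.1518] yawY -85.71 units [  1.24 -18.38  -0.73] F [0.6 0.3 0.4] w 0.0219 turn 89.79deg=0.998
side [0.4305 0.116  0.0294] 0.4
side [0.4464 0.3238 0.0571] 0.87
top [0.43   0.1121 0.0277] 0.72
top [0.4449 0.3196 0.0584] 0.73
top [ 0.5789  0.4219 -0.006 ] 0.39
top [ 0.4437  0.3199 -0.0048] 0.94
```

View pics/z30.png

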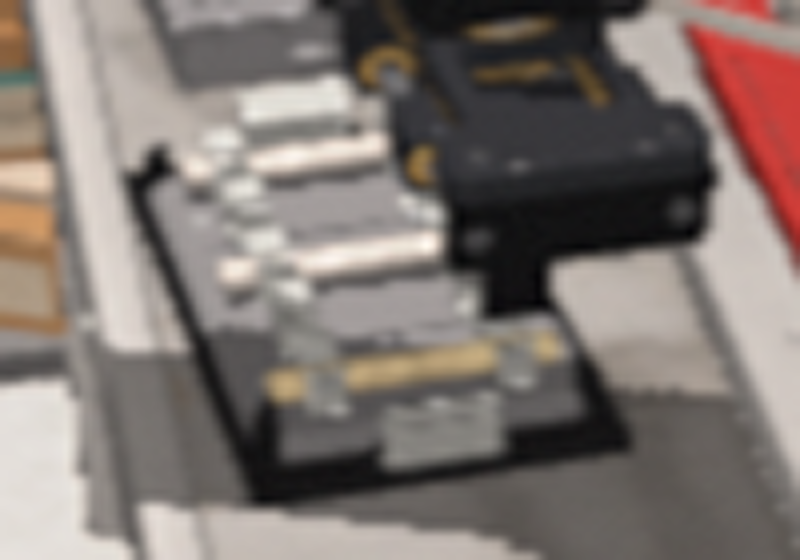

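View pics/z31.png

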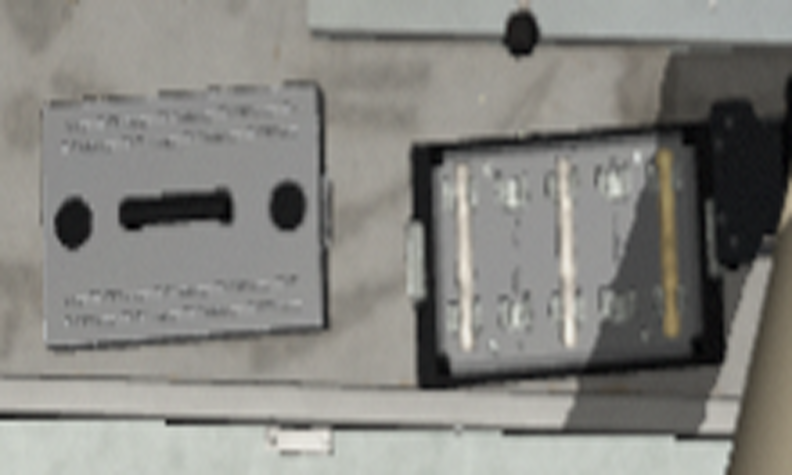

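View pics/t30.png

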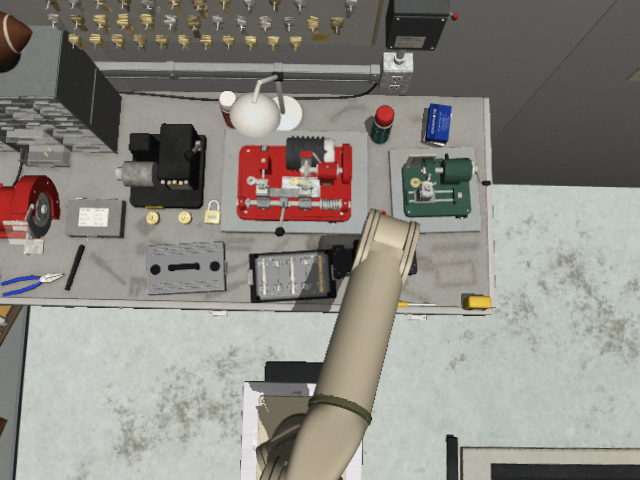

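```bash
python3 -c "
from h import *
f=lambda x,y:(135+(x+.5)/3.6-.5,225+(y+.5)/5-.5)
a=np.radians(4.5);ex=np.array([np.cos(a),np.sin(a)]);ey=np.array([-ex[1],ex[0]])
for A,B in [((462,163),(467,350)),((565,156),(570,347)),((665,150),(672,336))]:
  P=[unproj('top',f(*q),.029)[:2]-[.4335,.0345] for q in (A,B)]; print([(p@ex,p@ey) for p in np.round(P,4)], np.mean([p@ex for p in P]))
P=[unproj('top',f(*q),.038) for q in ((73,222),(288,205))];print(np.round(P,4),np.mean(P,0),np.degrees(np.arctan2(*(P[1]-P[0])[:2])))
"
```

```text
[(np.float64(0.05110662403792721), np.float64(0.07582396045740397)), (np.float64(-0.049556627667692095), np.float64(0.07642375713222777))] 0.0008125482014464495
[(np.float64(0.05045647317861483), np.float64(-0.001262661623603939)), (np.float64(-0.05223753765126178), np.float64(0.00029943301923483545))] -0.0008874775180417252
[(np.float64(0.04948831957260993), np.float64(-0.07601714428916173)), (np.float64(-0.05076047338037056), np.float64(-0.07524934778588244))] -0.0006596520850205845
[[0.4394 0.4014 0.038 ]
 [0.4519 0.2416 0.038 ]] [0.44565998 0.32147343 0.038     ] 175.50029071456768
```

Request:
{"name": "move_arm", "arguments": {
  "deltas": [
    [0,0,0,0,-0.077],
    [0,0,0,0,-0.077],
    [0,0,0,0,-0.077],
    [0,0,0,0,-0.077],
    [0,0,0,0,-0.077],
    [0,0,0,0,-0.077],
    [0,0,0,0,-0.077],
    [0,0,0,0,-0.077],
    [0,0,0,0,-0.077],
    [0,0,0,0,-0.077],
    [0,0,0,0,-0.077],
    [0,0,0,0,-0.077]
  ]
}}

```text
time: 44.05
ee_pos: [0.4488, -0.1595, 0.1515]
eef_rot: [0.72, 0.694, 0.0, -0.0]
ft_force: [-0.7, 0.2, -0.7]
width: 0.0437
```

Request:
{"name": "move_arm", "arguments": {
  "deltas": [
    [0,0,0,-0.4,-0.077],
    [0,0,0,-0.4,0],
    [0,0,0,0,0]
  ]
}}

```text
time: 44.3
ee_pos: [0.4497, -0.16, 0.1733]
eef_rot: [0.68, 0.733, 0.001, 0.001]
ft_force: [1.0, -0.3, -0.3]
width: 0.0437
```

```bash
python3 -c "
from h import *
rel([.4473,.3015,.17],4.5);print(r.read_state()['joint_positions'].round(2))"
```

```text
t=44.30 pos [ 0.4497 -0.16    0.1733] yawY 4.28 units [18.42  1.28  0.13] F [ 1.  -0.3 -0.3] w 0.0437 turn -0.22deg=-0.002
[-0.48  0.02  0.75  1.94 -0.01  1.19  0.34]
```

Request:
{"name": "move_arm", "arguments": {
  "deltas": [
    [0,0.4,0,0,-0.002],
    [0,0.85,0,0,0],
    [0,0.85,0,0,0],
    [0,0.85,0,0,0],
    [0,0.85,0,0,0],
    [0,0.85,0,0,0],
    [0,0.85,0,0,0],
    [0,0.85,0.1,0,0],
    [0,0.85,0.1,0,0],
    [0,0.85,0.1,0,0],
    [0,0.85,0.1,0,0],
    [0,0.85,0.1,0,0]
  ]
}}

```text
time: 45.3
ee_pos: [0.4413, 0.0853, 0.1716]
eef_rot: [0.679, 0.734, 0.0, -0.0]
ft_force: [-0.1, -0.1, 0.1]
width: 0.0436
```

Request:
{"name": "move_arm", "arguments": {
  "deltas": [
    [0,0.85,0.1,0,0],
    [0,0.85,0.1,0,0],
    [0,0.85,0.1,0,0],
    [0,0.85,0.1,0,0],
    [0,0.85,0.1,0,0],
    [0,0.85,0.1,0,0],
    [0,0.85,0.1,0,0],
    [0,0.85,0.1,0,0],
    [0,0.85,0,0,0],
    [0,0.7,0,0,0],
    [0,0,0,0,0],
    [0,0,0,0,0]
  ]
}}

```text
time: 46.3
ee_pos: [0.4439, 0.2944, 0.1712]
eef_rot: [0.678, 0.735, -0.0, 0.0]
ft_force: [0.0, -1.2, 0.0]
width: 0.0434
```

```bash
python3 -c "
from h import *
rel([.4473,.3015,.0498],4.5);print(r.read_state()['joint_positions'].round(2))"
```

```text
t=46.30 pos [0.4439 0.2944 0.1712] yawY 4.58 units [0.27 0.16 4.86] F [ 0.  -1.2  0. ] w 0.0434 turn 0.08deg=0.001
[-0.93  0.16  0.28  1.79 -0.05  1.2  -0.55]
```

Request:
{"name": "move_arm", "arguments": {
  "deltas": [
    [0,0.27,0.16,0.6,0],
    [0,0,0,0.8,0],
    [0,0,0,0.8,0],
    [0,0,0,0.8,0],
    [0,0,0,0.7,0],
    [0,0,0,0.6,0],
    [0,0,0,0.4,0],
    [0,0,0,0,0],
    [0,0,0,0,0]
  ]
}}

```text
time: 47.05
ee_pos: [0.4479, 0.3001, 0.0542]
eef_rot: [0.678, 0.735, -0.0, 0.0]
ft_force: [0.3, 0.3, -0.4]
width: 0.0436
```

```bash
python3 -c "
from h import *
rel([.4473,.3015,.0498],4.5)"
```

```text
t=47.05 pos [0.4479 0.3001 0.0542] yawY 4.57 units [ 0.06 -0.02  0.18] F [ 0.3  0.3 -0.4] w 0.0436 turn 0.07deg=0.001
```

Request:
{"name": "move_arm", "arguments": {
  "deltas": [
    [0,0.06,-0.02,0.17,0],
    [0,0,0,0,0],
    [0,0,0,0,0],
    [-1,0,0,0,0],
    [-1,0,0,0,0],
    [-1,0,0,0,0],
    [-1,0,0,0,0],
    [-1,0,0,0,0],
    [-1,0,0,0,0],
    [-1,0,0,0,0],
    [-1,0,0,0,0]
  ],
  "squeeze": 55
}}

```text
time: 47.97
ee_pos: [0.4473, 0.3022, 0.0499]
eef_rot: [0.678, 0.735, 0.0, 0.0]
ft_force: [0.2, -0.8, 0.5]
width: 0.0138
```

Request:
{"name": "move_arm", "arguments": {
  "deltas": [
    [-1,0,0,-0.2,0],
    [-1,0,0,-0.3,0],
    [-1,0,0,-0.4,0],
    [-1,0,0,-0.4,0],
    [-1,0,0,-0.5,0],
    [-1,0,0,-0.5,0],
    [-1,0,0,-0.5,0],
    [-1,0,0,0,0]
  ]
}}

```text
time: 48.63
ee_pos: [0.4484, 0.3032, 0.1232]
eef_rot: [0.678, 0.735, 0.002, 0.0]
ft_force: [-0.1, -0.1, -1.8]
width: 0.014
```

```bash
python3 -c "
from h import *
a=np.radians(4.5); t=np.array([.4335,.0345])-.020*np.array([-np.sin(a),np.cos(a)]); print(t)
rel([*t,.12],4.5);pic('side','s32')
a=cv2.imread('pics/s32.png'); 
cv2.imwrite('pics/z32.png',cv2.resize(a[100:290,220:370],None,fx=5,fy=3.1,interpolation=cv2.INTER_CUBIC))"
```

```text
[0.43506918 0.01456165]
t=48.63 pos [0.4484 0.3032 0.1232] yawY 4.66 units [-11.46  -1.47   0.09] F [-0.1 -0.1 -1.8] w 0.0140 turn 0.16deg=0.002
```

View pics/z32.png

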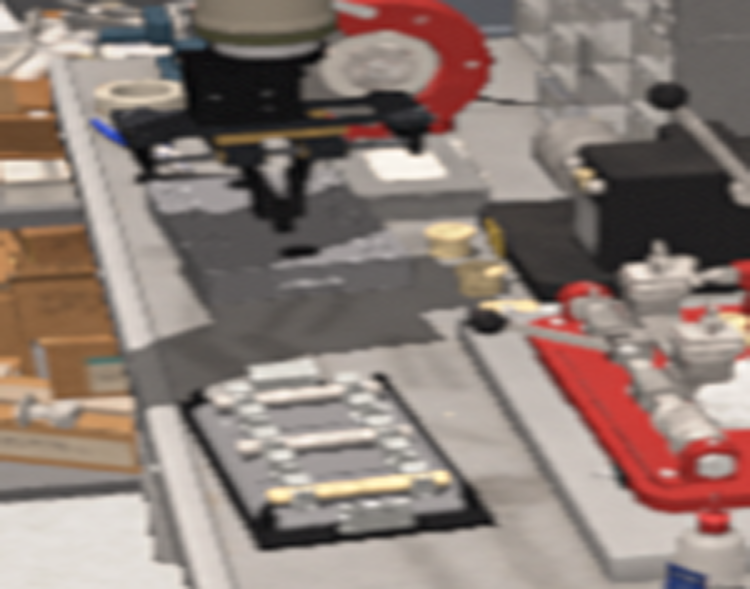

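Request:
{"name": "move_arm", "arguments": {
  "deltas": [
    [-1,-0.3,0,0,0],
    [-1,-0.6,-0.1,0,0],
    [-1,-0.6,-0.1,0,0],
    [-1,-0.6,-0.1,0,0],
    [-1,-0.6,-0.1,0,0],
    [-1,-0.6,-0.1,0,0],
    [-1,-0.6,-0.1,0,0],
    [-1,-0.6,-0.1,0,0],
    [-1,-0.6,-0.1,0,0],
    [-1,-0.6,-0.1,0,0],
    [-1,-0.6,-0.1,0,0],
    [-1,-0.6,-0.1,0,0]
  ]
}}

```text
time: 49.68
ee_pos: [0.4336, 0.1265, 0.1198]
eef_rot: [0.678, 0.735, 0.0, -0.0]
ft_force: [0.4, -0.2, -1.9]
width: 0.0133
```

Request:
{"name": "move_arm", "arguments": {
  "deltas": [
    [-1,-0.6,-0.1,0,0],
    [-1,-0.6,-0.1,0,0],
    [-1,-0.6,-0.1,0,0],
    [-1,-0.6,-0.1,0,0],
    [-1,-0.6,0,0,0],
    [-1,-0.6,0,0,0],
    [-1,-0.5,0,0,0],
    [-1,-0.2,0,0,0],
    [-1,0,0,0,0],
    [-1,0,0,0,0]
  ]
}}

```text
time: 50.52
ee_pos: [0.4324, 0.0202, 0.1198]
eef_rot: [0.678, 0.735, 0.0, -0.0]
ft_force: [0.3, -0.2, -2.9]
width: 0.0132
```

```bash
python3 -c "
from h import *
rel([.4353,.0148,.072],4.5);pic('side','s33')
a=cv2.imread('pics/s33.png'); 
cv2.imwrite('pics/z33.png',cv2.resize(a[150:290,240:380],None,fx=5,fy=4.2,interpolation=cv2.INTER_CUBIC))"
```

```text
t=50.52 pos [0.4324 0.0202 0.1198] yawY 4.65 units [-0.23  0.1   1.91] F [ 0.3 -0.2 -2.9] w 0.0132 turn 0.15deg=0.002
```

View pics/z33.png

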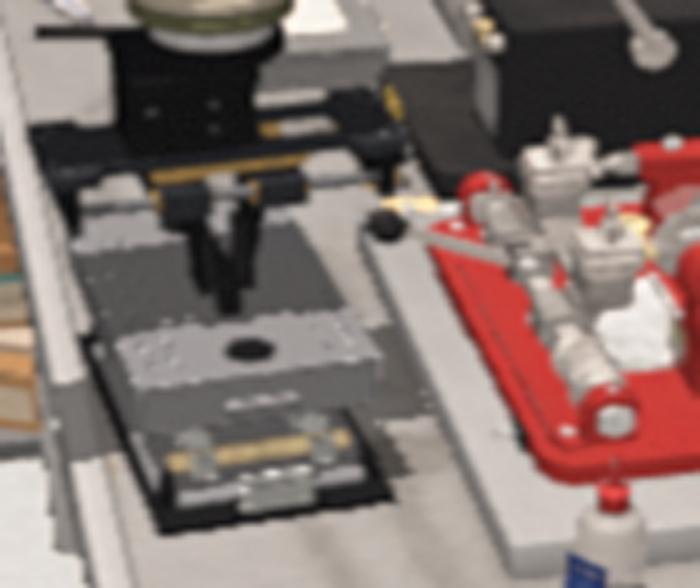

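Request:
{"name": "move_arm", "arguments": {
  "deltas": [
    [-1,-0.23,0.1,0.2,0.001],
    [-1,0,0,0.3,0],
    [-1,0,0,0.3,0],
    [-1,0,0,0.1,0],
    [-1,0,0,0,0],
    [-1,0,0,0,0]
  ]
}}

```text
time: 51.07
ee_pos: [0.4353, 0.0146, 0.097]
eef_rot: [0.678, 0.735, -0.0, -0.0]
ft_force: [0.3, -0.2, -3.5]
width: 0.0132
```

```bash
python3 -c "
from h import *
rel([.4353,.0148,.070],4.5);pic('side','s34')
a=cv2.imread('pics/s34.png'); 
cv2.imwrite('pics/z34.png',cv2.resize(a[180:290,240:350],None,fx=7,fy=5.4,interpolation=cv2.INTER_CUBIC))"
```

```text
t=51.07 pos [0.4353 0.0146 0.097 ] yawY 4.59 units [0.01 0.   1.08] F [ 0.3 -0.2 -3.5] w 0.0132 turn 0.09deg=0.001
```

View pics/z34.png

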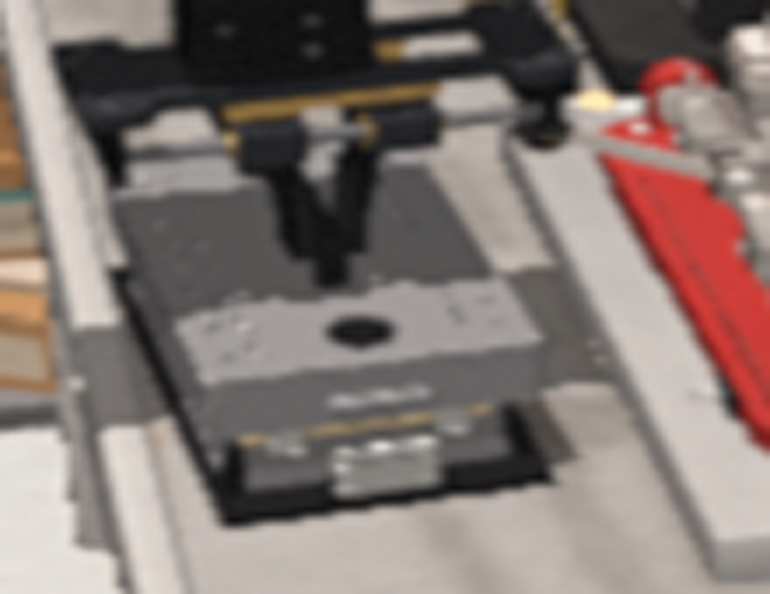

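Request:
{"name": "move_arm", "arguments": {
  "deltas": [
    [-1,0,0,0.15,0],
    [-1,0,0,0.15,0],
    [-1,0,0,0.15,0],
    [-1,0,0,0.15,0],
    [-1,0,0,0,0]
  ]
}}

```text
time: 51.53
ee_pos: [0.4349, 0.0145, 0.0814]
eef_rot: [0.678, 0.735, -0.001, -0.0]
ft_force: [-0.4, -0.3, -2.9]
width: 0.0134
```

Request:
{"name": "move_arm", "arguments": {
  "deltas": [
    [-1,0,0,0.15,0],
    [-1,0,0,0.1,0],
    [-1,0,0,0.1,0],
    [-1,0,0,0,0],
    [-1,0,0,0,0]
  ]
}}

```text
time: 51.95
ee_pos: [0.4354, 0.0145, 0.0734]
eef_rot: [0.678, 0.735, -0.0, -0.0]
ft_force: [0.1, -0.3, -2.4]
width: 0.0134
```

```bash
python3 -c "
from h import *
rel([.4353,.0148,.070],4.5);print(r.read_state()['torque'])"
```

```text
t=51.95 pos [0.4354 0.0145 0.0734] yawY 4.58 units [ 0.01 -0.    0.14] F [ 0.1 -0.3 -2.4] w 0.0134 turn 0.08deg=0.001
[-0.11117107  0.03885745  0.00555629]
```

Request:
{"name": "move_arm", "arguments": {
  "deltas": [
    [-1,0,0,0.08,0],
    [-1,0,0,0.06,0],
    [-1,0,0,0,0],
    [-1,0,0,0,0]
  ]
}}

```text
time: 52.28
ee_pos: [0.4359, 0.0148, 0.0704]
eef_rot: [0.678, 0.735, 0.0, 0.0]
ft_force: [-0.3, 0.8, 2.4]
width: 0.0133
```

```bash
python3 -c "
from h import *
rel([.4353,.0148,.070],4.5);print(r.read_state()['torque']);pic('side','s35')
a=cv2.imread('pics/s35.png'); 
cv2.imwrite('pics/z35.png',cv2.resize(a[180:290,240:350],None,fx=7,fy=5.4,interpolation=cv2.INTER_CUBIC))"
```

```text
t=52.28 pos [0.4359 0.0148 0.0704] yawY 4.59 units [ 0.   -0.02  0.01] F [-0.3  0.8  2.4] w 0.0133 turn 0.09deg=0.001
[ 0.01671192  0.23999165 -0.00958903]
```

View pics/z35.png

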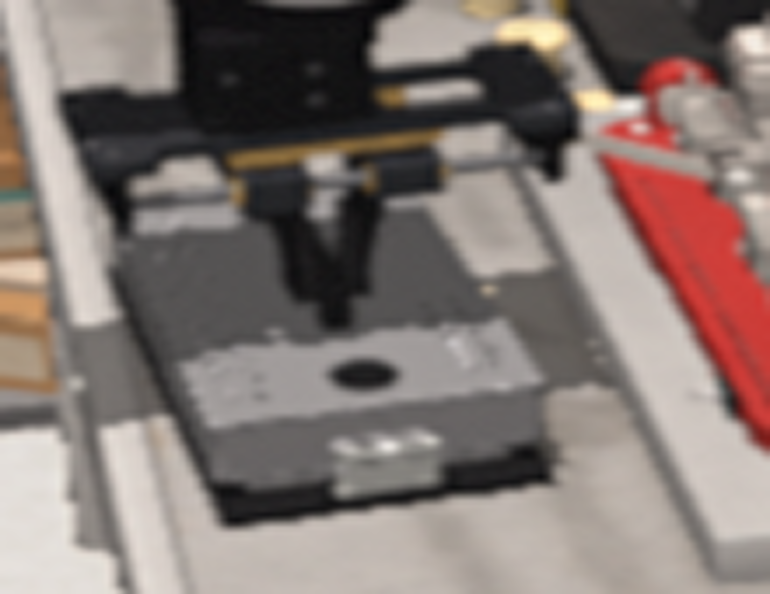

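Request:
{"name": "move_arm", "arguments": {
  "deltas": [
    [-0.3,0,0,0,0],
    [-0.3,0,0,0,0],
    [-0.3,0,0,0,0],
    [-0.3,0,0,0,0],
    [-0.3,0,0,0,0],
    [-0.3,0,0,-0.3,0],
    [-0.3,0,0,-0.6,0],
    [-0.3,0,0,-0.8,0],
    [-0.3,0,0,-0.8,0],
    [-0.3,0,0,-0.8,0],
    [-0.3,0,0,-0.4,0]
  ]
}}

```text
time: 53.25
ee_pos: [0.4364, 0.0145, 0.1652]
eef_rot: [0.678, 0.735, 0.001, 0.001]
ft_force: [0.6, -0.4, -0.4]
width: 0.0303
```

```bash
cat > pads.py <<'E'
from h import *
def pad(k,z):
    a=np.radians(4.5); return [.4337-np.sin(a)*.08*k,.0348+np.cos(a)*.08*k,z]
E
python3 -c "
from pads import *
rel(pad(1,.12),94.5);pic('side','s36');print(r.read_state()['joint_positions'].round(2))
a=cv2.imread('pics/s36.png'); 
cv2.imwrite('pics/z36.png',cv2.resize(a[180:290,240:350],None,fx=7,fy=5.4,interpolation=cv2.INTER_CUBIC))"
```

```text
t=53.25 pos [0.4364 0.0145 0.1652] yawY 4.56 units [ 4.02 -0.05  1.81] F [ 0.6 -0.4 -0.4] w 0.0303 turn -89.94deg=-0.999
[-0.65 -0.08  0.5   2.03  0.04  1.18 -0.09]
```

View pics/z36.png

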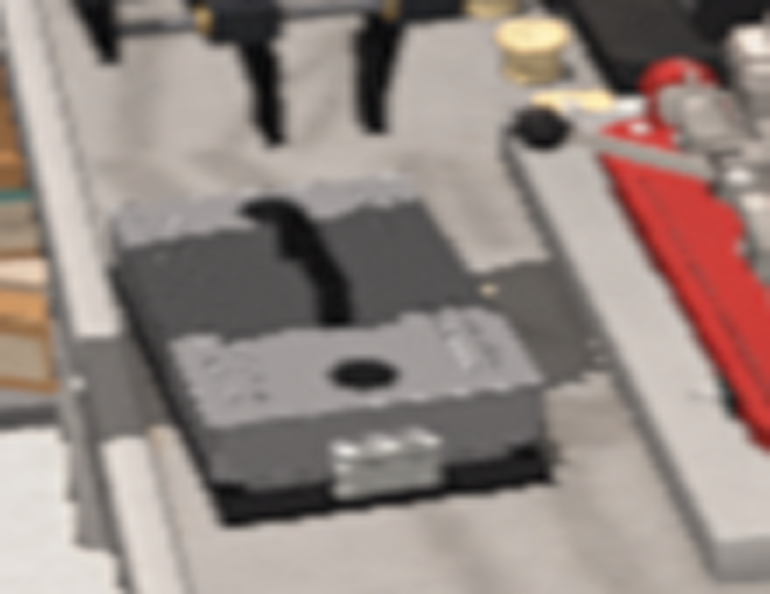

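Request:
{"name": "move_arm", "arguments": {
  "deltas": [
    [-1,0.5,0,0,0],
    [-1,0.85,0,0,0],
    [-1,0.85,0,0,0],
    [-1,0.85,0,0,0],
    [-1,0.85,0,0,0],
    [-1,0.2,0,0,0],
    [-1,0,0,0,-0.077],
    [-1,0,0,0,-0.077],
    [-1,0,0,0,-0.077],
    [-1,0,0,0,-0.077],
    [-1,0,0,0,-0.077],
    [-1,0,0,0,-0.077]
  ],
  "squeeze": 20
}}

```text
time: 54.3
ee_pos: [0.4271, 0.1161, 0.1619]
eef_rot: [0.371, 0.929, -0.0, -0.0]
ft_force: [0.0, 0.7, 0.4]
width: 0.0004
```

Request:
{"name": "move_arm", "arguments": {
  "deltas": [
    [-1,0,0,0,-0.077],
    [-1,0,0,0,-0.077],
    [-1,0,0,0,-0.077],
    [-1,0,0,0,-0.077],
    [-1,0,0,0,-0.077],
    [-1,0,0,0,-0.077],
    [-1,0,0,0,-0.077],
    [-1,0,0,0.6,0],
    [-1,0,0,0.6,0],
    [-1,0,0,0.6,0],
    [-1,0,0,0,0],
    [-1,0,0,0,0]
  ]
}}

```text
time: 55.3
ee_pos: [0.4267, 0.116, 0.1169]
eef_rot: [-0.04, 0.999, -0.001, -0.001]
ft_force: [-0.7, 0.5, -0.2]
width: 0.0006
```

```bash
python3 -c "
from pads import *
rel(pad(1,.058),94.5);print(r.read_state()['joint_positions'].round(2))"
```

```text
t=55.30 pos [0.4267 0.116  0.1169] yawY 94.64 units [-0.03 -0.06  2.36] F [-0.7  0.5 -0.2] w 0.0006 turn 0.14deg=0.002
[-0.79  0.01  0.43  2.07 -0.    1.07  1.29]
```

Descend to just above the pad and touch.

Request:
{"name": "move_arm", "arguments": {
  "deltas": [
    [-1,-0.03,-0.06,0.5,0],
    [-1,0,0,0.6,0],
    [-1,0,0,0.5,0],
    [-1,0,0,0.3,0],
    [-1,0,0,0.2,0],
    [-1,0,0,0.1,0],
    [-1,0,0,0,0],
    [-1,0,0,0,0]
  ]
}}

```text
time: 55.97
ee_pos: [0.4285, 0.1154, 0.0631]
eef_rot: [-0.041, 0.999, 0.0, 0.0]
ft_force: [-1.2, -0.5, 0.5]
width: 0.0003
```

```bash
python3 -c "
from pads import *
rel(pad(1,.058),94.5);pic('side','s38')
a=cv2.imread('pics/s38.png'); 
cv2.imwrite('pics/z38.png',cv2.resize(a[180:290,240:350],None,fx=7,fy=5.4,interpolation=cv2.INTER_CUBIC))"
```

```text
t=55.97 pos [0.4285 0.1154 0.0631] yawY 94.67 units [ 0.05 -0.03  0.2 ] F [-1.2 -0.5  0.5] w 0.0003 turn 0.17deg=0.002
```

View pics/z38.png

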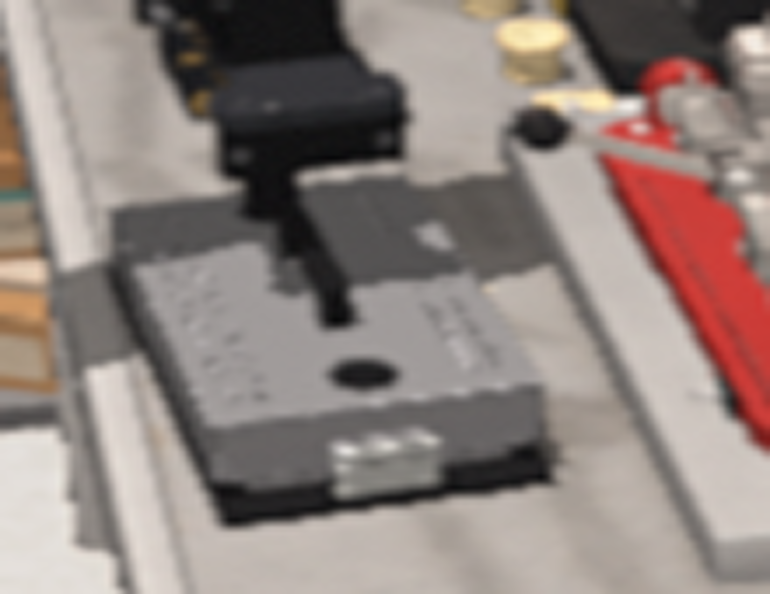

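Request:
{"name": "move_arm", "arguments": {
  "deltas": [
    [-1,0.04,0,0.1,0],
    [-1,0,0,0.1,0],
    [-1,0,0,0.1,0],
    [-1,0,0,0,0]
  ]
}}

```text
time: 56.35
ee_pos: [0.4273, 0.1154, 0.055]
eef_rot: [-0.041, 0.999, 0.0, 0.0]
ft_force: [-0.4, 0.6, 0.1]
width: 0.0003
```

Request:
{"name": "move_arm", "arguments": {
  "deltas": [
    [-1,0,0,0.1,0],
    [-1,0,0,0.1,0],
    [-1,0,0,0,0]
  ]
}}

```text
time: 56.6
ee_pos: [0.4268, 0.115, 0.0495]
eef_rot: [-0.041, 0.999, -0.0, -0.0]
ft_force: [-1.2, -0.8, 0.3]
width: 0.0005
```

Request:
{"name": "move_arm", "arguments": {
  "deltas": [
    [-1,0,0,0.06,0],
    [-1,0,0,0,0],
    [-1,0,0,0,0]
  ]
}}

```text
time: 56.85
ee_pos: [0.4271, 0.115, 0.0487]
eef_rot: [-0.041, 0.999, -0.0, -0.0]
ft_force: [-3.1, -0.6, 8.2]
width: 0.0002
```

```bash
python3 -c "
from pads import *
rel(pad(1,.048),94.5);pic('side','s39')
a=cv2.imread('pics/s39.png'); 
cv2.imwrite('pics/z39.png',cv2.resize(a[180:290,240:350],None,fx=7,fy=5.4,interpolation=cv2.INTER_CUBIC))"
```

```text
t=56.85 pos [0.4271 0.115  0.0487] yawY 94.66 units [-0.01 -0.02  0.03] F [-3.1 -0.6  8.2] w 0.0002 turn 0.16deg=0.002
```

View pics/z39.png

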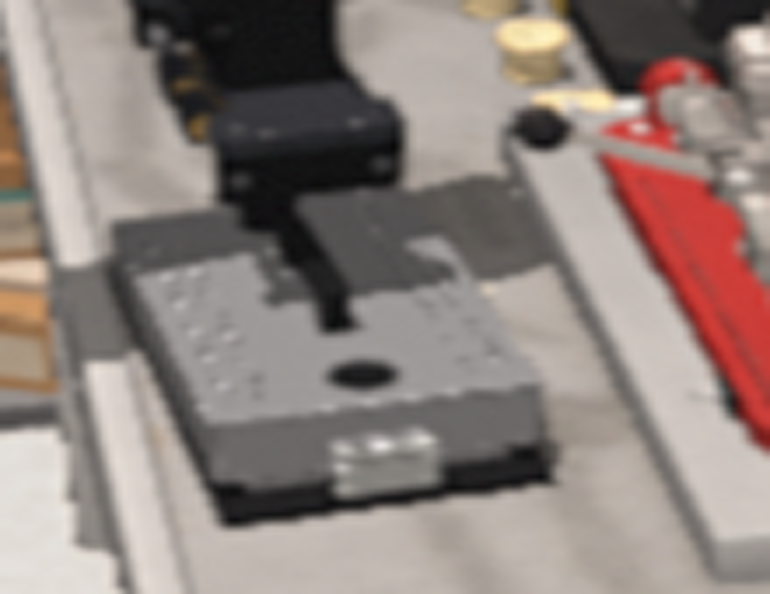

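Request:
{"name": "move_arm", "arguments": {
  "deltas": [
    [-1,0,0,0.04,0],
    [-1,0,0,0,0],
    [-1,0,0,0,0]
  ]
}}

```text
time: 57.15
ee_pos: [0.4272, 0.115, 0.0486]
eef_rot: [-0.041, 0.999, 0.0, -0.0]
ft_force: [-8.5, -3.4, 21.9]
width: 0.0005
```

Request:
{"name": "move_arm", "arguments": {
  "deltas": [
    [-1,0,0,-0.3,0],
    [-1,0,0,-0.7,0],
    [-1,0,0,-0.8,0],
    [-1,0,-0.4,-0.4,0],
    [-1,0,-0.85,0,0],
    [-1,0,-0.85,0,0],
    [-1,0,-0.85,0,0],
    [-1,0,-0.85,0,0],
    [-1,0,-0.85,0,0],
    [-1,0,-0.85,0,0],
    [-1,0,-0.8,0,0],
    [-1,0,0,0,0]
  ]
}}

```text
time: 58.15
ee_pos: [0.4397, -0.0463, 0.1025]
eef_rot: [-0.038, 0.999, -0.0, 0.0]
ft_force: [-0.2, -0.3, 0.6]
width: 0.0003
```

```bash
python3 -c "
from pads import *
rel(pad(-1,.06),94.5);print(r.read_state()['joint_positions'].round(2))"
```

```text
t=58.15 pos [ 0.4397 -0.0463  0.1025] yawY 94.39 units [-0.01  0.05  1.7 ] F [-0.2 -0.3  0.6] w 0.0003 turn -0.11deg=-0.001
[-0.6   0.02  0.62  2.1  -0.01  1.03  1.67]
```

Request:
{"name": "move_arm", "arguments": {
  "deltas": [
    [-1,-0.01,0.05,0.5,0],
    [-1,0,0,0.5,0],
    [-1,0,0,0.4,0],
    [-1,0,0,0.2,0],
    [-1,0,0,0.1,0],
    [-1,0,0,0,0],
    [-1,0,0,0,0]
  ]
}}

```text
time: 58.73
ee_pos: [0.4403, -0.0406, 0.0603]
eef_rot: [-0.041, 0.999, 0.0, 0.0]
ft_force: [0.1, 0.2, 0.3]
width: 0.0006
```

Request:
{"name": "move_arm", "arguments": {
  "deltas": [
    [-1,0,0,0.1,0],
    [-1,0,0,0.1,0],
    [-1,0,0,0.05,0],
    [-1,0,0,0,0]
  ]
}}

```text
time: 59.07
ee_pos: [0.441, -0.0397, 0.0543]
eef_rot: [-0.041, 0.999, 0.001, 0.001]
ft_force: [1.1, 2.4, 2.0]
width: 0.0004
```

```bash
python3 -c "
from pads import *
rel(pad(-1,.048),94.5)"
```

```text
t=59.07 pos [ 0.441  -0.0397  0.0543] yawY 94.71 units [ 0.06 -0.21  0.25] F [1.1 2.4 2. ] w 0.0004 turn 0.21deg=0.002
```

Request:
{"name": "move_arm", "arguments": {
  "deltas": [
    [-1,0,0,-0.3,0],
    [-1,0.05,-0.2,0,0],
    [-1,0,0,0,0],
    [-1,0,0,0.2,0],
    [-1,0,0,0.1,0],
    [-1,0,0,0.05,0],
    [-1,0,0,0,0]
  ]
}}

```text
time: 59.65
ee_pos: [0.4391, -0.0458, 0.0521]
eef_rot: [-0.041, 0.999, -0.0, -0.0]
ft_force: [-0.1, 0.7, 0.4]
width: 0.0001
```

Request:
{"name": "move_arm", "arguments": {
  "deltas": [
    [-1,0,0,0.1,0],
    [-1,0,0,0.1,0],
    [-1,0,0,0,0]
  ]
}}

```text
time: 59.9
ee_pos: [0.4391, -0.0453, 0.0475]
eef_rot: [-0.041, 0.999, 0.0, -0.0]
ft_force: [-1.3, -0.1, 2.9]
width: 0.0001
```

```bash
python3 -c "
from pads import *
rel(pad(-1,.048),94.5)"
```

```text
t=59.90 pos [ 0.4391 -0.0453  0.0475] yawY 94.68 units [-0.03  0.01 -0.02] F [-1.3 -0.1  2.9] w 0.0001 turn 0.18deg=0.002
```

Request:
{"name": "move_arm", "arguments": {
  "deltas": [
    [-1,0,0,0.05,0],
    [-1,0,0,0.03,0],
    [-1,0,0,0,0],
    [-1,0,0,0,0]
  ]
}}

```text
time: 60.23
ee_pos: [0.4393, -0.0454, 0.0472]
eef_rot: [-0.041, 0.999, 0.001, -0.001]
ft_force: [-15.1, -0.7, 40.9]
width: 0.0006
```

Request:
{"name": "move_arm", "arguments": {
  "deltas": [
    [-1,0,0,-0.3,0],
    [-1,0,0,-0.7,0],
    [-1,0,0,-0.8,0],
    [-1,0,-0.4,-0.8,0],
    [-1,0,-0.85,-0.5,0],
    [-1,0,-0.85,0,0],
    [-1,0,-0.85,0,0],
    [-1,0,-0.85,0,0],
    [-1,0,-0.85,0,0],
    [-1,0,-0.85,0,0],
    [-1,0,-0.8,0,0],
    [-1,0,0,0,0]
  ]
}}

```text
time: 61.23
ee_pos: [0.4516, -0.2061, 0.1228]
eef_rot: [-0.039, 0.999, -0.001, -0.0]
ft_force: [-0.4, 0.3, 0.6]
width: 0.0007
```

```bash
python3 -c "
from pads import *
rel(pad(-1,.048),94.5);pic('side','s40');pic('top','t40')
for c in('side','top'):
  for l in ('cover','cover_grip'):
    for d in r.tip_of(c,l): print(c,l,np.round(towld(c,d['position']),4),round(d['confidence'],2))
a=cv2.imread('pics/s40.png'); 
cv2.imwrite('pics/z40.png',cv2.resize(a[180:290,240:350],None,fx=7,fy=5.4,interpolation=cv2.INTER_CUBIC))
a=cv2.imread('pics/t40.png'); 
cv2.imwrite('pics/z41.png',cv2.resize(a[225:320,235:355],None,fx=6,fy=6,interpolation=cv2.INTER_CUBIC))"
```

```text
t=61.23 pos [ 0.4516 -0.2061  0.1228] yawY 94.45 units [-0.04  6.47  2.98] F [-0.4  0.3  0.6] w 0.0007 turn -0.05deg=-0.001
side cover [0.4287 0.0391 0.011 ] 0.76
side cover [ 0.439  -0.0436  0.0267] 0.73
side cover_grip [0.4348 0.0376 0.0701] 0.77
top cover [0.4342 0.0382 0.0048] 0.8
top cover_grip [0.4312 0.0324 0.0643] 0.96
```

View pics/z40.png

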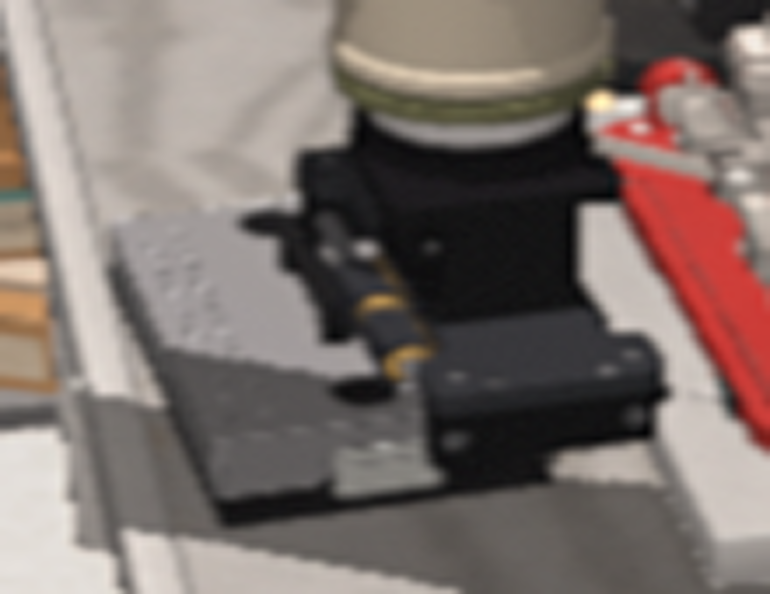

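View pics/z41.png

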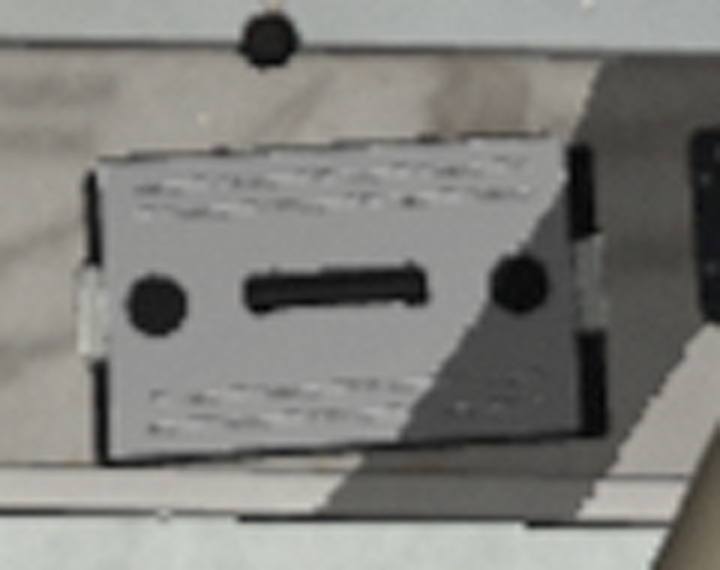

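View pics/t40.png

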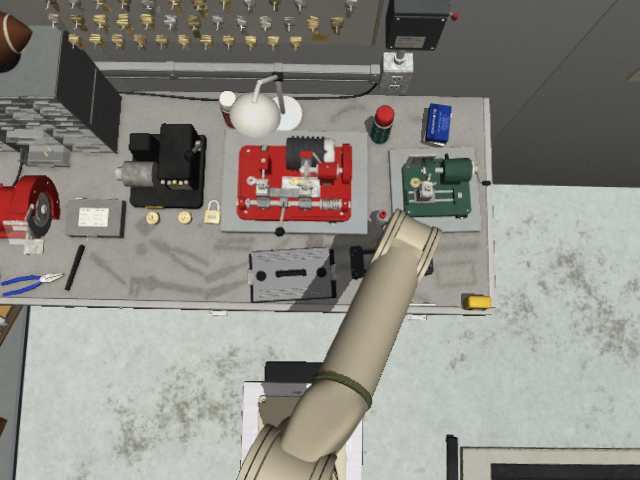

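Request:
{"name": "move_arm", "arguments": {
  "deltas": [
    [-1,0,-0.3,-0.6,0],
    [-1,0,-0.8,-0.6,0],
    [-1,0,-0.8,-0.6,0],
    [-1,0,-0.8,-0.6,0],
    [-1,0,-0.8,-0.6,0],
    [-1,0,-0.8,0,0],
    [-1,0,0,0,0],
    [-1,0,0,0,0]
  ]
}}

```text
time: 62.2
ee_pos: [0.4608, -0.3099, 0.1979]
eef_rot: [-0.04, 0.999, -0.0, -0.0]
ft_force: [0.1, -0.2, -0.9]
width: 0.0002
```

```bash
python3 -c "
from pads import *
pic('side','s42')
a=cv2.imread('pics/s42.png'); 
cv2.imwrite('pics/z42.png',cv2.resize(a[190:290,240:350],None,fx=7,fy=6,interpolation=cv2.INTER_CUBIC))
for k in (1,-1):
  for z in (.048,.058): print(k,z,((proj('side',pad(k,z))-[240,190]+.5)*[7,6]).round())
for l in ('oil_bottle','padlock','cylinder','screwdriver','tape_measure'):
    for d in r.tip_of('side',l): print(l,np.round(towld('side',d['position']),3),round(d['confidence'],2))
"
```

```text
1 0.048 [273. 190.]
1 0.058 [272. 173.]
-1 0.048 [365. 377.]
-1 0.058 [365. 359.]
screwdriver [ 0.365 -0.273  0.001] 0.64
tape_measure [ 0.364 -0.456  0.001] 0.89
```

View pics/z42.png

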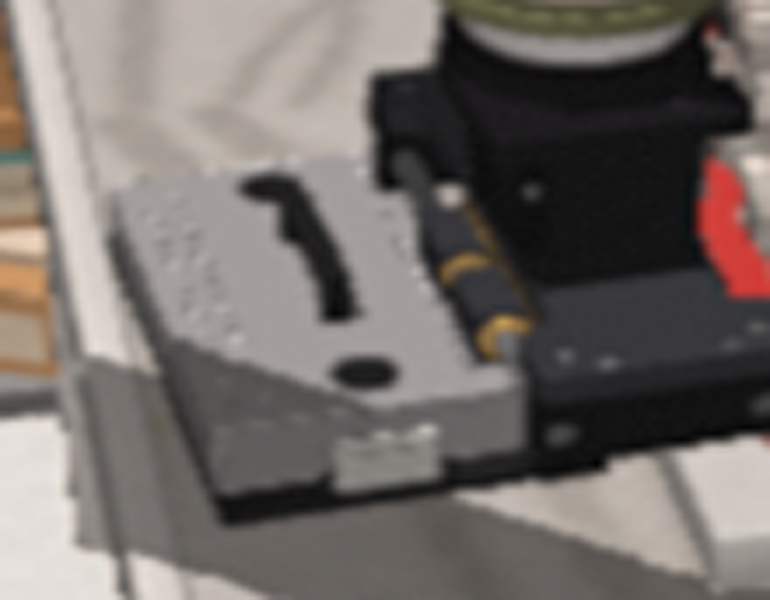

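View pics/s42.png

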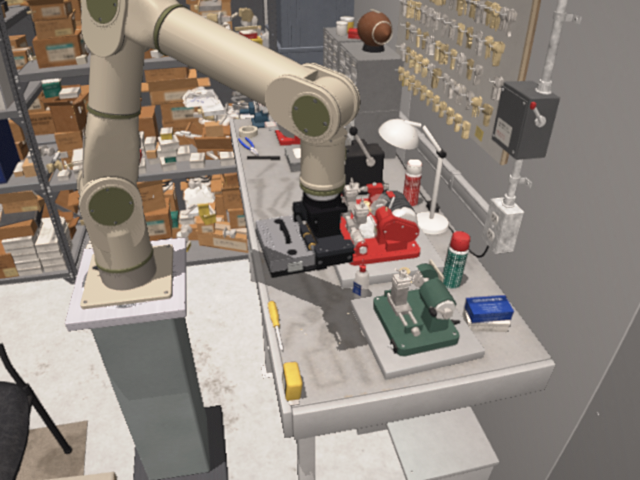

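```bash
python3 -c "
from pads import *
for k in (1,-1):
  for z in (.048,.058): print(k,z,((proj('top',pad(k,z))-[235,225]+.5)*6-.5).round(1))
"
```

```text
1 0.048 [161.1 304.6]
1 0.058 [158.8 302.1]
-1 0.048 [523.8 283.8]
-1 0.058 [524.  281.2]
```

```bash
python3 -c "
from h import *
print(r.close_job())"
```

```text
the job is handed in; nothing more can be done
None
```

The job is handed in at about 62 s. All three followers that were on the bench are in the case, and the cover is back on with both ends pressed down.

- **Cover off:** I lifted it by its handle and stood it on the free bench to the left.
- **Followers:** They went into stations 5, 3 and 1, each pressed until it stopped hard. The third (brass) follower was knocked aside partway through, so I found it again before picking it up.
- **Follower checks:** In the top picture all three sit within about 1 mm of centre. In the side pictures they lie down between the clips.
- **Cover back on:** The set-down showed only a few newtons of contact. Both ends then gave way and stopped hard at the home height, with the tip at 48.6 mm on the left and 47.2 mm on the right (48 mm is home). Pad positions in the top picture match home at both ends.
- **Press forces:** The final press on the right pad reached about 41 N at the wrist, applied by the fingertips. That is more than I meant to use, and just above the 40 N limit set for the arm or the gripper's body.
- **Not fully confirmed:**
  - In the last side picture the left thumb pad was hidden, so the left end rests on the top picture and the press readings.
  - At the end the network reported only the screwdriver and tape measure. The padlock and cylinders look unmoved in the last top picture, and the oil bottle looks upright and in place in the pictures.

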